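Roll down the glued trim band of a leather box on a banding wheel

TASK

Press down the freshly glued tan band of the oval box with the seam roller: take the tool by its handle, set the banding wheel turning (it has a knob for that) at about a turn in three seconds, never faster than a turn in two, and then, while the wheel coasts round, hold the roller on the band with a light, steady push of about 4 N (between 1 and 8 N, never over 14 N) for seven seconds without a break, the wheel never slower than a turn in seven seconds. Let nothing but the roller tool touch the box and leave the jars and the brush alone. Finish still holding the tool in the air, well clear of the wheel, which may run on.

Things in the scene. Friction and masses are not known exactly. Their poses are not given: they have to be found in the camera images.
- wheel_centre (a point): Centre of the top face of the banding wheel's round dark iron head, on its vertical axis, fixed, 70 mm above the table. The head is 280 mm across, 24 mm thick, on a stand 190 mm across at the foot. Head, knob and box: about 12.5 kg, inertia about 0.12 kg m2 (15 % less to 30 % more). It runs on a ball bearing and coasts, losing about 0.02 rad/s each second (0.1 rad/s with 4 N of the roller on it).
- wheel (a joint): Turning angle of the wheel head in rad, without stops, positive counter-clockwise seen from above. At 0 the long axis of the oval box lies along world x and the knob lies on the world +y side of the axis; both turn with the wheel.
- knob_top (a point): Centre of the top of the brass turning knob: an upright round peg 18 mm thick and 24 mm tall standing on the wheel head, 125 mm from the axis. Its top is 94 mm above the table. It turns with the wheel.
- box: Oval dark blue leather box, 68 mm tall, stuck centrally on the wheel head and turning with it. Origin: centre of its underside on the wheel axis, 70 mm above the table; x along its long axis. The outline from above is an ellipse.
- band_middle (a point): Point inside the box, on the wheel axis at mid-height of the tan band (118 mm above the table). The band is 24 mm high and stands 3 mm proud of the leather; its outline is an ellipse, 176 mm across along the box's x and 156 mm along its y. A push on it also speeds or slows the wheel as the side recedes or approaches.
- seam_roller: Seam roller lying on the table, 183 mm long, 0.2 kg. Origin: underside of the handle's middle; x along the handle towards the roller, z up. Dark wooden handle: a bar 120 mm long, 24 mm wide (y), 28 mm high (z), its axis 14 mm above the origin; grasp it across y near the origin. In front a steel fork 14 mm wide and 26 mm high, up to x = 113 mm.
- roller_centre (a point): Centre of the white roller in the fork: x = 105 mm, z = 14 mm from the seam roller's origin. The roller is a crowned disc of 36 mm diameter, about 17 mm thick, turning freely about the tool's z axis; its foremost point is 123 mm ahead of the origin, 10 mm past the fork.
- roller: The white roller itself; origin at its centre, it spins about its z axis.
- water_jar: Empty glass jar, 76 mm across, 110 mm tall; origin at the middle of its underside. Leave alone.
- ink_bottle: Dark blue ink bottle with black cap, 42 mm across, 65 mm tall; origin under its middle. Leave alone.
- paint_pot: Green paint pot with pale lid, 48 mm across, 50 mm tall; origin under its middle. Leave alone.
- brush: Brush with blue handle, 200 mm long, lying on the table; origin near its middle. Leave alone.
There are look-alikes about, which are no part of the job. Leave any red or turquoise look-alike of the seam_roller alone.

How it is judged:
By the outcome, as a careful person would: the job done as asked, in the order asked, and still so for the second after the job is handed in, while the arm keeps its last pose, push and grip.
It also fails if it takes over 62 s, if anything falls off the work surface, if the arm or the gripper's body presses on something with over 40 N, if the wrist force passes 120 N, or if a joint passes its speed limit or range.

ROBOT

A 6-joint arm with a two-finger parallel gripper is mounted at the origin on the work surface. World frame = base frame: x ahead of the robot, y to its left, z up, the work surface at z = 0. Lengths are in m, angles in rad, forces in N, time in s.
With the tool pointing down it reaches from about 0.3 to 0.875 m from the base axis. Payload 6.4 kg.
Tool frame: the origin (TCP) lies on the mounting face of the last link; the fingertips stand 166 mm ahead of it and the grasp point (between the pads) lies 147 mm ahead of it; z points along the fingers, y is the line along which they close (so a half turn about z gives the same grasp; the last joint's range is limited). The gripper opens to 88 mm and grips with 3 to 60 N. Pads are 18 mm wide; open, the fingers measure 123 mm over their backs; the gripper's body (75 mm by 187 mm) begins 45 mm behind the grasp point.
Start: joints at [1.112, 0.181, 1.607, -0, 1.354, -0.206], TCP at [0.144, 0.557, 0.405] pointing down, gripper open.
Joint ranges: [-2.99, 2.99], [-0.89, 2.07], [0.3, 2.58], [-1.14, 4.28], [0, 2.63], [-3.12, 3.12]. Speed limits (rad/s): [2.57, 2.57, 3.01, 3.14, 3.14, 3.14].

INTERFACE

Orientations are given as a unit quaternion [x, y, z, w].
In Python, from plant import manip gives the robot as it stands. The module is installed in compiled form; this text tells all that it offers.
- The arm moves only by the tool carry_out, never from a script. Its argument "series" is a list of rows, each an object of numbers: "x", "y", "z": the shift along the world's x, y, z in cm; "rx", "ry", "rz": the turn, a rotation vector about the world's x, y, z in degrees; "hand": the finger opening in cm, from 0 to 8.81. In form: [{"x": .., "y": .., "z": .., "rx": .., "ry": .., "rz": .., "hand": ..}, ...]. A call has 1 to 20 rows; each row is the pose to reach, as a shift and turn from the pose commanded when the call began; what a row does not reach only later rows make up. A row lasts 1/10 s, in which the tool goes at most 50 mm and 8.59 degrees, less where a joint would pass 70% of its speed; a pose out of reach is approached as far as the arm can. A call with a gripper value outside its range is refused whole. The fingers move at their own pace and stop on an object; the grip force is fixed at half the most. Time passes only in rows, so rows that repeat a pose let the fingers close. It gives the time, the measured TCP pose, the force, the opening and the grip force at its end, in the units of the state.
- manip.observe(): the state, without advancing time (a new reading comes with each control period).
- manip.grab_frame(name): name is "scene" or "side" or "wrist"; returns a dict with "color" (400x640x3 uint8, blue, green, red), "fx", "fy", "cx", "cy" (pixels), "eye" and "attitude" of the camera in the world; the wrist camera has in their place "T_tool_cam" (4x4, takes a point from camera to tool coordinates, whose origin is the TCP and whose axes are the flange's). Camera axes: x right, y up, looking along -z (the intrinsics and any distortion apply to the point x, -y, -z); pixel columns grow to the right and rows downward; lengths in m; the calibration is good to about 2 mm. The wrist camera is an equidistant fisheye: a pixel r from the principal point sees the ray r / f radians off the axis. A picture is of the moment at which its call begins: read the wrist's pose just before it. There is no depth.
- manip.hand_in(): hands the job in; it is judged then, once.
The state is a dict: "clock": time; "joint_pos": joint angles; "dq": joint speeds; "joint_torque": joint torques, N m; "tcp_pos": TCP position; "ee_rot": TCP orientation; "force": force on the tool from outside, world axes, zero at the start; "ft_torque": the same for the moment, N m; "finger_gap": finger opening in m; "grip_force": force on a finger pad.
Only numpy, scipy, OpenCV 4.12 (cv2) and the standard library are available. Lean on these libraries where they do the work, as an engineer would, in place of code of your own. Each camera call takes 0.05 s, during which the arm holds its last target. There are 200 camera calls.

## Working session

There is one attempt and no reset: what is moved stays moved. The work goes in short steps, Python scripts to look and compute and a tool call to move; the robot and the scene stay as the last step left them, time stands still between calls to the robot, and variables do not carry over. Pictures are saved under pics/ and viewed, at most 10 in all, crops included, and the job is handed in when it is done.

Besides the shell and the picture viewer there is one more tool, called after "Emit:" as name([rows], argument=value, ...), one row to a line, values as JSON. carry_out: Moves the arm, as the interface text tells. Its arguments: {"type":"object","properties":{"series":{"type":"array","items":{"type":"object","properties":{"x":{"type":"number"},"y":{"type":"number"},"z":{"type":"number"},"rx":{"type":"number"},"ry":{"type":"number"},"rz":{"type":"number"},"hand":{"type":"number"}}}}},"required":["series"]}

```bash
mkdir -p pics
cat > h.py <<'E'
import numpy as np, cv2
from scipy.spatial.transform import Rotation as R
from plant import manip
def cast(f,u,v,z):
    a=f["attitude"]; Rm=R.from_quat(a).as_matrix() if np.size(a)==4 else np.array(a)
    d=Rm@np.array([(u-f["cx"])/f["fx"],-(v-f["cy"])/f["fy"],-1.0]); e=np.array(f["eye"])
    return e+d*(z-e[2])/d[2]
def proj(f,p):
    a=f["attitude"]; Rm=R.from_quat(a).as_matrix() if np.size(a)==4 else np.array(a)
    c=Rm.T@(np.array(p)-np.array(f["eye"]))
    return f["cx"]+f["fx"]*c[0]/-c[2], f["cy"]-f["fy"]*c[1]/-c[2]
E
python3 - <<'E'
from h import *
s=manip.observe(); print({k:np.round(v,3) for k,v in s.items()})
for n in ["scene","side","wrist"]:
    f=manip.grab_frame(n); cv2.imwrite(f"pics/{n}0.png",f["color"]); print({k:v for k,v in f.items() if k!="color"})
E
```

```text
{'clock': np.float64(0.0), 'joint_pos': array([ 1.112,  0.182,  1.608, -0.   ,  1.354, -0.206]), 'dq': array([-0.   , -0.001, -0.001, -0.001,  0.   ,  0.   ]), 'joint_torque': array([ 0.0000e+00, -4.3388e+01, -3.4184e+01,  7.0000e-02,  3.9000e-02,
       -0.0000e+00]), 'tcp_pos': array([0.144, 0.556, 0.404]), 'ee_rot': array([ 0.126,  0.992, -0.001, -0.   ]), 'force': array([ 0.229,  0.899, -0.13 ]), 'ft_torque': array([-0.023,  0.014, -0.045]), 'grip_force': np.float64(0.0), 'finger_gap': np.float64(0.088)}
{'fx': 505.2363539001471, 'fy': 505.2363539001471, 'cx': 316.1138569698111, 'cy': 203.18046943047432, 'eye': array([1.43292098, 0.341296  , 1.11455627]), 'attitude': array([0.22049156, 0.33244145, 0.77238948, 0.49424756])}
{'fx': 387.4729169716981, 'fy': 387.4729169716981, 'cx': 318.82944604812326, 'cy': 208.7265648004428, 'eye': array([ 0.32377015, -1.09064596,  1.02437992]), 'attitude': array([ 0.39939523, -0.02792262, -0.06272367,  0.91420431])}
{'fx': 309.70691628693146, 'fy': 309.70691628693146, 'cx': 326.10298714915916, 'cy': 201.04455413687583, 'T_tool_cam': array([[-8.95004347e-04,  9.62842454e-01,  2.70062230e-01,
         6.88541171e-02],
       [ 9.99999541e-01,  9.54361662e-04, -8.84832663e-05,
         4.57187667e-04],
       [-3.42932484e-04,  2.70062027e-01, -9.62842866e-01,
         1.98196002e-02],
       [ 0.00000000e+00,  0.00000000e+00,  0.00000000e+00,
         1.00000000e+00]])}
```

View pics/scene0.png

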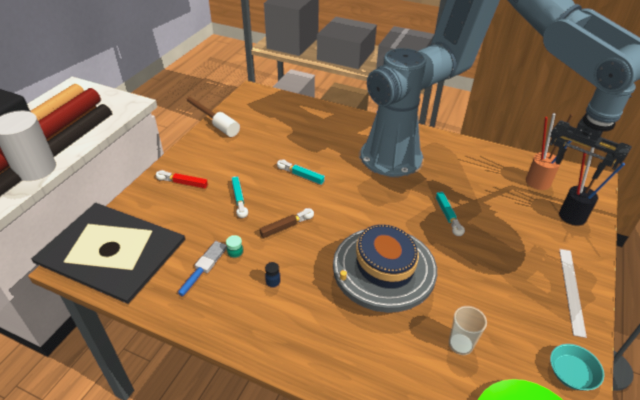

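View pics/side0.png

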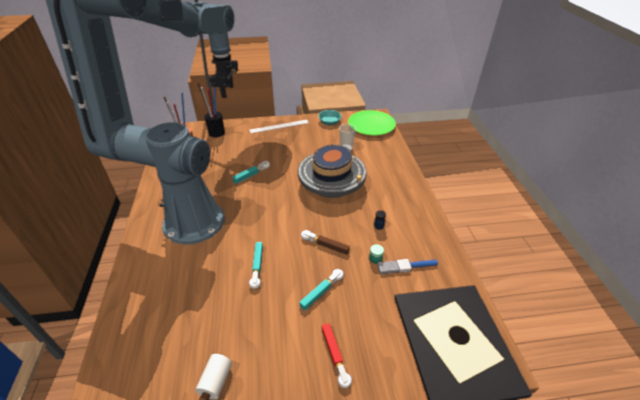

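The dark-handled tool at scene (286,222), with its roller at (308,214), and at side (325,242), fits the seam roller. The red tool (180,180), the turquoise ones (240,197), (300,171) and (449,213), and the big white-headed tool (213,115) are look-alikes. The wheel is at (386,265), with its knob near (343,273). I'll confirm in a crop and measure.

```bash
cat > m.py <<'E'
from h import *
F={n:manip.grab_frame(n) for n in ["scene","side"]}
def ccs(m,lo):
    n,l,st,c=cv2.connectedComponentsWithStats(m.astype(np.uint8)); return [(st[i],c[i],l==i) for i in range(1,n) if st[i][4]>=lo]
roi={"scene":dict(tool=(250,200,325,245),wh=(325,220,445,312)),"side":dict(tool=(295,225,355,258),wh=(290,140,372,200))}
for n,f in F.items():
    im=f["color"]; hsv=cv2.cvtColor(im,cv2.COLOR_BGR2HSV)
    x0,y0,x1,y1=roi[n]["tool"]; H=hsv[y0:y1,x0:x1].astype(int)
    for nm,m,z in [("handle",(H[...,2]<105)&(H[...,1]>90),.02),("white",(H[...,2]>165)&(H[...,1]<70),.014)]:
        for st,c,l in ccs(m,15):
            u,v=c+[x0,y0]; print(n,nm,st,np.round([u,v],1),np.round(cast(f,u,v,z)[:2],4))
            if nm=="handle":
                p=np.array([cast(f,a+x0,b+y0,z)[:2] for b,a in np.argwhere(l)]); w,V=np.linalg.eigh(np.cov(p.T)); d=V[:,1]; q=(p-p.mean(0))@d
                print("  yaw",np.degrees(np.arctan2(d[1],d[0])),"ext",q.min(),q.max())
    x0,y0,x1,y1=roi[n]["wh"]; H=hsv[y0:y1,x0:x1].astype(int)
    m=(H[...,1]>140)&(H[...,2]>150)&(H[...,0]>15)&(H[...,0]<30)
    for st,c,l in ccs(m,4): u,v=c+[x0,y0]; print(n,"brass",st,np.round([u,v],1),np.round(cast(f,u,v,.085)[:2],4))
    x0,y0,x1,y1=roi[n]["tool"]; a=cv2.resize(im[y0-10:y1+10,x0-10:x1+10],None,fx=4,fy=4)
    x0,y0,x1,y1=roi[n]["wh"]; b=cv2.resize(im[y0:y1,x0:x1],None,fx=4,fy=4)
    w=800;o=np.zeros((600,800,3),np.uint8)
    if n=="scene": a=a[:230]
    o[:min(a.shape[0],230),:min(w,a.shape[1])]=a[:230,:w]; k=b[:370,:w]; o[230:230+k.shape[0],:k.shape[1]]=k
    cv2.imwrite(f"pics/crop_{n}.png",o)
E
python3 m.py
```

```text
scene handle [  9  20  38  18 177] [276.8 228.9] [ 0.5123 -0.1934]
  yaw 144.04543983914624 ext -0.055043711174188076 0.0660780221664466
scene white [ 47   8  17  13 130] [305.9 213.6] [ 0.4098 -0.145 ]
scene brass [ 44  47  46  14 186] [395.3 275.1] [0.5841 0.1947]
scene brass [15 51  6  9 40] [343.  274.7] [0.6404 0.071 ]
side handle [ 21  14  33  16 185] [332.6 246.8] [ 0.4941 -0.2141]
  yaw 145.49693799996354 ext -0.05887287694875104 0.06317583812067978
side white [ 6  5 15  9 92] [307.3 234. ] [ 0.415  -0.1366]
side brass [68 37  2  2  4] [358.5 177.5] [0.6419 0.0711]
```

View pics/crop_scene.png

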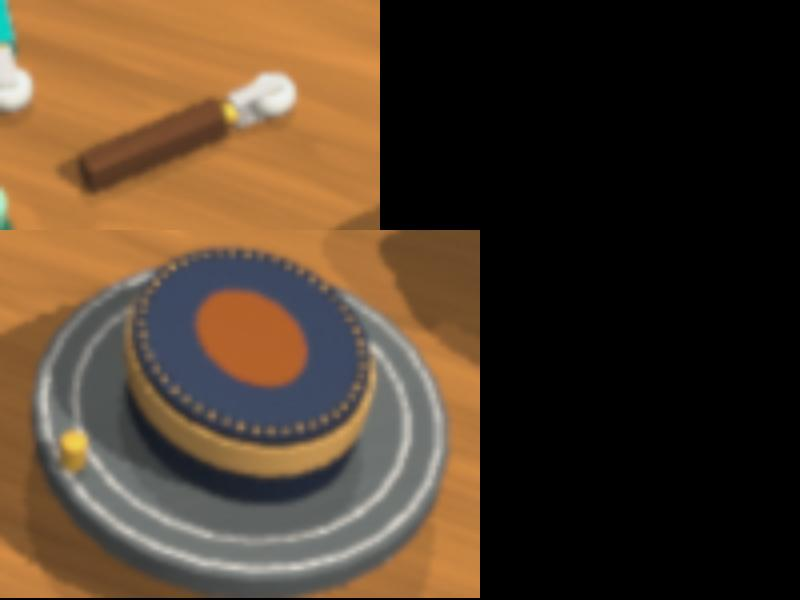

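The crop shows the dark wooden handle running from (272,237) to (306,221), the white roller at (308,213), and the brass knob at about (343,275). Next I'll measure the wheel axis from the orange medallion on the lid and the white ring, plus the obstacles.

```bash
cat > m2.py <<'E'
from m import *
from scipy.optimize import least_squares
print("-----")
seed={"scene":(388,252),"side":(332,156)}
for n,f in F.items():
    im=f["color"]; hsv=cv2.cvtColor(im,cv2.COLOR_BGR2HSV).astype(int)
    x0,y0,x1,y1=roi[n]["wh"]; 
    m=(hsv[...,0]<16)&(hsv[...,1]>150); 
    k=[(st,c) for st,c,l in ccs(m,20) if l[seed[n][1],seed[n][0]]]
    for st,c in k: print(n,"medallion",st,c,cast(f,*c,.138))
    H=hsv[y0:y1,x0:x1]; m=(H[...,1]<60)&(H[...,2]>150); p=np.array([cast(f,a+x0,b+y0,.07)[:2] for b,a in np.argwhere(m)])
    c0=cast(f,*k[0][1],.138)[:2]; r=np.hypot(*(p-c0).T); p=p[(r>.113)&(r<.15)]
    s=least_squares(lambda q:np.hypot(p[:,0]-q[0],p[:,1]-q[1])-q[2],[*c0,.13],loss="soft_l1",f_scale=.002); print("ring",s.x,len(p))
    # bounding of grey head against wood
f=F["scene"]
for nm,u,v in [("ink",272,283),("pot",235,253),("brush",183,291),("brushhead",216,248),("jarbase",463,346)]: print(nm,np.round(cast(f,u,v,0)[:2],3))
E
python3 m2.py | sed -n '/-----/,$p'
```

```text
-----
scene medallion [375 236  26  23 459] [387.47712418 246.71895425] [0.54639259 0.15465391 0.138     ]
ring [0.54565526 0.15400537 0.13228332] 406
side medallion [325 151  15  10 118] [331.99152542 155.56779661] [0.54965796 0.15680297 0.138     ]
ring [0.5500758  0.15669958 0.13105182] 214
ink [ 0.685 -0.118]
pot [ 0.634 -0.268]
brush [ 0.811 -0.324]
brushhead [ 0.641 -0.329]
jarbase [0.658 0.406]
```

View pics/crop_side.png

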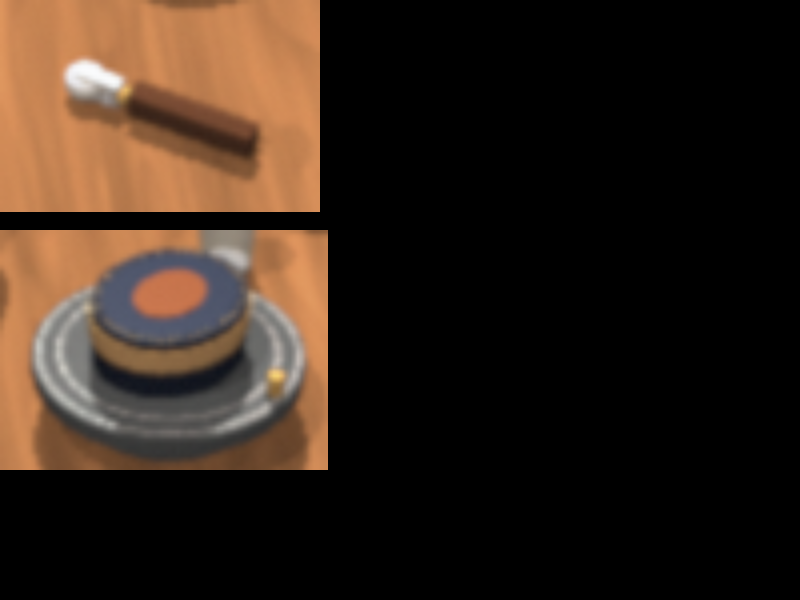

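The side crop agrees: tool at side (325,242), knob at (359,177). Wheel centre is about (0.548, 0.1555). The knob sits 126 mm from it at −42°, against a nominal 125 mm. I'll move above the tool for a wrist look.

Emit:
carry_out([
  {"x": 1,"y": -2,"z": 0,"rz": -1},
  {"x": 3,"y": -6,"z": 0,"rz": -2},
  {"x": 5,"y": -10.5,"z": 0,"rz": -3},
  {"x": 7,"y": -15,"z": 0,"rz": -4},
  {"x": 9,"y": -19.5,"z": 0,"rz": -5.5},
  {"x": 11,"y": -24,"z": 0,"rz": -7},
  {"x": 13,"y": -28.5,"z": 0,"rz": -8},
  {"x": 15,"y": -33,"z": 0,"rz": -9},
  {"x": 17,"y": -37.5,"z": 0,"rz": -10},
  {"x": 19.5,"y": -42,"z": 0,"rz": -11},
  {"x": 21.5,"y": -46.5,"z": 0,"rz": -12},
  {"x": 24,"y": -51,"z": -1,"rz": -13.5},
  {"x": 26,"y": -55.5,"z": -2,"rz": -15},
  {"x": 28,"y": -60,"z": -4,"rz": -16.5},
  {"x": 30.5,"y": -64.5,"z": -6,"rz": -18},
  {"x": 33,"y": -69,"z": -8,"rz": -19},
  {"x": 35,"y": -73,"z": -9,"rz": -20},
  {"x": 35.5,"y": -75.5,"z": -10,"rz": -20.5},
  {"x": 35.5,"y": -75.5,"z": -10,"rz": -20.5},
])

```text
schema error: expected keys x, y, z, rx, ry, rz, hand
```

Emit:
carry_out([
  {"x": 1,"y": -2,"z": 0,"rx": 0,"ry": 0,"rz": -1,"hand": 8.8},
  {"x": 3,"y": -6,"z": 0,"rx": 0,"ry": 0,"rz": -2,"hand": 8.8},
  {"x": 5,"y": -10.5,"z": 0,"rx": 0,"ry": 0,"rz": -3,"hand": 8.8},
  {"x": 7,"y": -15,"z": 0,"rx": 0,"ry": 0,"rz": -4,"hand": 8.8},
  {"x": 9,"y": -19.5,"z": 0,"rx": 0,"ry": 0,"rz": -5,"hand": 8.8},
  {"x": 11,"y": -24,"z": 0,"rx": 0,"ry": 0,"rz": -6,"hand": 8.8},
  {"x": 13,"y": -28.5,"z": 0,"rx": 0,"ry": 0,"rz": -7,"hand": 8.8},
  {"x": 15,"y": -33,"z": 0,"rx": 0,"ry": 0,"rz": -8,"hand": 8.8},
  {"x": 17.5,"y": -37.5,"z": 0,"rx": 0,"ry": 0,"rz": -9,"hand": 8.8},
  {"x": 19.5,"y": -42,"z": 0,"rx": 0,"ry": 0,"rz": -11,"hand": 8.8},
  {"x": 21.5,"y": -46.5,"z": 0,"rx": 0,"ry": 0,"rz": -12,"hand": 8.8},
  {"x": 24,"y": -51,"z": -1,"rx": 0,"ry": 0,"rz": -14,"hand": 8.8},
  {"x": 26,"y": -55.5,"z": -2,"rx": 0,"ry": 0,"rz": -15,"hand": 8.8},
  {"x": 28,"y": -60,"z": -4,"rx": 0,"ry": 0,"rz": -17,"hand": 8.8},
  {"x": 30.5,"y": -64.5,"z": -6,"rx": 0,"ry": 0,"rz": -18,"hand": 8.8},
  {"x": 33,"y": -69,"z": -8,"rx": 0,"ry": 0,"rz": -19,"hand": 8.8},
  {"x": 35,"y": -73.5,"z": -9,"rx": 0,"ry": 0,"rz": -20,"hand": 8.8},
  {"x": 35.5,"y": -75.5,"z": -10,"rx": 0,"ry": 0,"rz": -20.5,"hand": 8.8},
  {"x": 35.5,"y": -75.5,"z": -10,"rx": 0,"ry": 0,"rz": -20.5,"hand": 8.8},
  {"x": 35.5,"y": -75.5,"z": -10,"rx": 0,"ry": 0,"rz": -20.5,"hand": 8.8},
])

```text
clock: 2.35
tcp_pos: [0.4985, -0.1985, 0.304]
ee_rot: [0.301, 0.954, 0.0, -0.001]
force: [-0.6, 0.5, 0.2]
finger_gap: 0.0881
grip_force: 0.0
```

```bash
cat >> h.py <<'E'
def wcast(f,s,u,v,z):
    T=np.array(f["T_tool_cam"]); x=(u-f["cx"])/f["fx"]; y=(v-f["cy"])/f["fy"]; r=np.hypot(x,y)+1e-9
    d=np.array([np.sin(r)*x/r,-np.sin(r)*y/r,-np.cos(r)])
    Rm=R.from_quat(s["ee_rot"]).as_matrix(); o=Rm@T[:3,3]+s["tcp_pos"]; d=Rm@T[:3,:3]@d
    return o+d*(z-o[2])/d[2]
E
python3 - <<'E'
from h import *
s=manip.observe(); f=manip.grab_frame("wrist"); cv2.imwrite("pics/w1.png",f["color"])
print(s["clock"],s["tcp_pos"],R.from_quat(s["ee_rot"]).as_matrix()[:2,0],s["force"])
H=cv2.cvtColor(f["color"],cv2.COLOR_BGR2HSV).astype(int)
np.savez("w1.npz",H=H,**{k:f[k] for k in("fx","cx","cy","T_tool_cam")},**{k:s[k] for k in("tcp_pos","ee_rot")})
for nm,m,z in [("handle",(H[...,2]<105)&(H[...,1]>90),.028),("white",(H[...,2]>165)&(H[...,1]<70),.022)]:
    n,l,st,c=cv2.connectedComponentsWithStats(m.astype(np.uint8))
    for i in range(1,n):
        if st[i][4]<150: continue
        p=np.array([wcast(f,s,a,b,z)[:2] for b,a in np.argwhere(l==i)]); w,V=np.linalg.eigh(np.cov(p.T)); d=V[:,1]
        if np.ptp(p,0).max()>.3: continue
        q=(p-p.mean(0))@V; print(nm,st[i],np.round(p.mean(0),4),"mid",np.round(p.mean(0)+V@((q.min(0)+q.max(0))/2),4),"yaw",np.degrees(np.arctan2(d[1],d[0])),"ext",np.round(np.ptp(q,0),4))
E
```

```text
2.35 [ 0.49849955 -0.19854518  0.30398699] [-0.81849324  0.57451217] [-0.6155361   0.46251089  0.18010826]
handle [110   0  62  40 673] [ 0.2539 -0.24  ] mid [ 0.2539 -0.2411] yaw 79.7107149571108 ext [0.0185 0.0733]
handle [ 483    0  120  188 4064] [0.5299 0.0153] mid [0.5454 0.0272] yaw 170.13621861556067 ext [0.1411 0.2227]
handle [ 587    0   53  118 3260] [0.5434 0.1972] mid [0.5441 0.1986] yaw 145.4175317455826 ext [0.1335 0.1673]
handle [ 309  125   26  132 1025] [ 0.509  -0.2139] mid [ 0.4911 -0.2033] yaw 151.17355989363787 ext [0.0197 0.1181]
handle [618 168  15  19 212] [0.6897 0.1253] mid [0.6911 0.1268] yaw -138.47861818794837 ext [0.0201 0.044 ]
handle [221 235  25  51 383] [ 0.4956 -0.3   ] mid [ 0.4983 -0.3054] yaw 146.3061222885772 ext [0.0232 0.0534]
handle [ 408  235   68   51 1592] [ 0.6066 -0.1522] mid [ 0.6155 -0.1518] yaw -159.03638412358785 ext [0.05   0.0799]
handle [ 488  237  123   81 1435] [ 0.6998 -0.0627] mid [ 0.7386 -0.02  ] yaw 54.92236423137711 ext [0.1007 0.2289]
handle [323 318  34  18 211] [ 0.6124 -0.2683] mid [ 0.6156 -0.2654] yaw 68.82700995965125 ext [0.0207 0.0364]
white [ 70  33  30  41 587] [ 0.2242 -0.3176] mid [ 0.2252 -0.3159] yaw 90.08794164341595 ext [0.0344 0.0501]
white [ 303   53   40   62 1638] [ 0.4145 -0.1427] mid [ 0.4171 -0.1441] yaw 145.4116304274511 ext [0.0325 0.0525]
white [  0 314  34  58 375] [ 0.3713 -0.897 ] mid [ 0.3778 -0.908 ] yaw 153.1444798940995 ext [0.0703 0.1457]
white [324 333  42  14 419] [ 0.6442 -0.2741] mid [ 0.6423 -0.2737] yaw 53.97846191910371 ext [0.0199 0.0455]
```

View pics/w1.png

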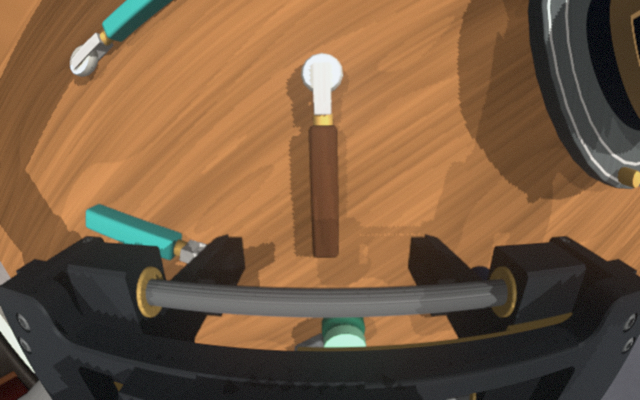

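The wrist view shows the handle from (322,126) to (325,256), the roller at (322,73), and a turquoise look-alike at (130,230). I'll compute from these pixels.

Run:
```python
from h import *
d=np.load("w1.npz"); f=s=d
a=wcast(f,s,323,126,.028);b=wcast(f,s,325.5,256,.028);r=wcast(f,s,322.5,73,.023)
print(a,b,(a+b)/2,r); 
for p,q in((a,b),(r,b)): e=p-q; print(np.linalg.norm(e[:2]),np.degrees(np.arctan2(e[1],e[0])))
for u,v in ((311,190),(338,190)): print(wcast(f,s,u,v,.028))
y=np.radians(145); print("from roller", r[:2]-.105*np.array([np.cos(y),np.sin(y)]))
```

```text
Traceback (most recent call last):
  File "h.py", line 13, in wcast
    T=np.array(f["T_tool_cam"]); x=(u-f["cx"])/f["fx"]; y=(v-f["cy"])/f["fy"]; r=np.hypot(x,y)+1e-9
                                                                      ~^^^^^^
KeyError: 'fy is not a file in the archive'
```

Run:
```python
from h import *
d=dict(np.load("w1.npz")); d["fy"]=d["fx"]; f=s=d
a=wcast(f,s,323,126,.028);b=wcast(f,s,325.5,256,.028);r=wcast(f,s,322.5,73,.023)
print(a,b,(a+b)/2,r); 
for p,q in((a,b),(r,b)): e=p-q; print(np.linalg.norm(e[:2]),np.degrees(np.arctan2(e[1],e[0])))
for u,v in ((311,190),(338,190)): print(wcast(f,s,u,v,.028))
y=np.radians(145); print("from roller", r[:2]-.105*np.array([np.cos(y),np.sin(y)]))
```

```text
[ 0.44697661 -0.16457702  0.028     ] [ 0.54299197 -0.22966327  0.028     ] [ 0.49498429 -0.19712014  0.028     ] [ 0.41005382 -0.13914535  0.023     ]
0.11599642624829838 145.8677020043842
0.16082924460098583 145.74895272337608
[ 0.48529343 -0.20413619  0.028     ]
[ 0.49852347 -0.18533472  0.028     ]
from roller [ 0.49606479 -0.19937088]
```

Emit:
carry_out([
  {"x": -0.3,"y": 0,"z": -3,"rx": 0,"ry": 0,"rz": 0.6,"hand": 8.8},
  {"x": -0.3,"y": 0,"z": -6,"rx": 0,"ry": 0,"rz": 0.6,"hand": 8.8},
  {"x": -0.3,"y": 0,"z": -9,"rx": 0,"ry": 0,"rz": 0.6,"hand": 8.8},
  {"x": -0.3,"y": 0,"z": -11.5,"rx": 0,"ry": 0,"rz": 0.6,"hand": 8.8},
  {"x": -0.3,"y": 0,"z": -13,"rx": 0,"ry": 0,"rz": 0.6,"hand": 8.8},
  {"x": -0.3,"y": 0,"z": -13.4,"rx": 0,"ry": 0,"rz": 0.6,"hand": 8.8},
  {"x": -0.3,"y": 0,"z": -13.4,"rx": 0,"ry": 0,"rz": 0.6,"hand": 5},
  {"x": -0.3,"y": 0,"z": -13.4,"rx": 0,"ry": 0,"rz": 0.6,"hand": 1.5},
  {"x": -0.3,"y": 0,"z": -13.4,"rx": 0,"ry": 0,"rz": 0.6,"hand": 1.5},
  {"x": -0.3,"y": 0,"z": -13.4,"rx": 0,"ry": 0,"rz": 0.6,"hand": 1.5},
  {"x": -0.3,"y": 0,"z": -13.4,"rx": 0,"ry": 0,"rz": 0.6,"hand": 1.5},
  {"x": -0.3,"y": 0,"z": -13.4,"rx": 0,"ry": 0,"rz": 0.6,"hand": 1.5},
])

```text
clock: 3.6
tcp_pos: [0.4959, -0.1984, 0.171]
ee_rot: [0.296, 0.955, -0.0, 0.0]
force: [-0.8, -0.2, -0.1]
finger_gap: 0.0421
grip_force: 0.0
```

Emit:
carry_out([
  {"x": 0,"y": 0,"z": 0,"rx": 0,"ry": 0,"rz": 0,"hand": 1.5},
  {"x": 0,"y": 0,"z": 0,"rx": 0,"ry": 0,"rz": 0,"hand": 1.5},
  {"x": 0,"y": 0,"z": 0,"rx": 0,"ry": 0,"rz": 0,"hand": 1.5},
  {"x": 0,"y": 0,"z": 0,"rx": 0,"ry": 0,"rz": 0,"hand": 1.5},
  {"x": 0,"y": 0,"z": 0,"rx": 0,"ry": 0,"rz": 0,"hand": 1.5},
  {"x": 0,"y": 0,"z": 0,"rx": 0,"ry": 0,"rz": 0,"hand": 1.5},
])

```text
clock: 4.2
tcp_pos: [0.4958, -0.1983, 0.1707]
ee_rot: [0.296, 0.955, -0.0, -0.0]
force: [0.2, 0.9, 1.0]
finger_gap: 0.0237
grip_force: 30.0
```

Emit:
carry_out([
  {"x": 0,"y": 0,"z": 1,"rx": 0,"ry": 0,"rz": 0,"hand": 1.5},
  {"x": 0,"y": 0,"z": 4,"rx": 0,"ry": 0,"rz": 0,"hand": 1.5},
  {"x": 1,"y": 0,"z": 7,"rx": 0,"ry": 0,"rz": -5,"hand": 1.5},
  {"x": 2,"y": 1,"z": 10,"rx": 0,"ry": 0,"rz": -12,"hand": 1.5},
  {"x": 5,"y": 3,"z": 12,"rx": 0,"ry": 0,"rz": -20,"hand": 1.5},
  {"x": 8,"y": 5,"z": 13,"rx": 0,"ry": 0,"rz": -28,"hand": 1.5},
  {"x": 11,"y": 7,"z": 13,"rx": 0,"ry": 0,"rz": -35,"hand": 1.5},
  {"x": 12,"y": 9,"z": 13,"rx": 0,"ry": 0,"rz": -42,"hand": 1.5},
  {"x": 13,"y": 10,"z": 13,"rx": 0,"ry": 0,"rz": -47,"hand": 1.5},
  {"x": 13,"y": 10,"z": 13,"rx": 0,"ry": 0,"rz": -50,"hand": 1.5},
  {"x": 13,"y": 10,"z": 13,"rx": 0,"ry": 0,"rz": -50,"hand": 1.5},
  {"x": 13,"y": 10,"z": 13,"rx": 0,"ry": 0,"rz": -50,"hand": 1.5},
])

```text
clock: 5.4
tcp_pos: [0.6256, -0.0982, 0.3008]
ee_rot: [0.671, 0.741, -0.0, -0.0]
force: [0.4, 0.4, -2.0]
finger_gap: 0.0239
grip_force: 30.0
```

Run:
```python
from h import *
s=manip.observe(); f=manip.grab_frame("wrist"); cv2.imwrite("pics/w2.png",f["color"]); g=manip.grab_frame("side")
x=R.from_quat(s["ee_rot"]).as_matrix()[:2,0]; yaw=np.degrees(np.arctan2(x[1],x[0]))
print(s["clock"],s["tcp_pos"],yaw,s["force"],s["ft_torque"])
H=cv2.cvtColor(f["color"],cv2.COLOR_BGR2HSV).astype(int)
z=s["tcp_pos"][2]-.1567
for nm,m,dz in [("handle",(H[...,2]<105)&(H[...,1]>90),.014),("white",(H[...,2]>165)&(H[...,1]<70),.01)]:
    n,l,st,c=cv2.connectedComponentsWithStats(m.astype(np.uint8))
    for i in range(1,n):
        if st[i][4]<300 or abs(c[i][0]-323)>40: continue
        P=lambda u,v:(lambda d:(d@x,d@[-x[1],x[0]]))(wcast(f,s,u,v,z+dz)[:2]-s["tcp_pos"][:2])
        x0,y0,w,h,_=st[i]; print(nm,st[i],"top",np.round(P(c[i][0],y0),4),"bot",np.round(P(c[i][0],y0+h),4),"mid",np.round(P(*c[i]),4))
```

```text
5.4 [ 0.62558744 -0.0982258   0.30084376] 95.70742219642557 [ 0.39998317  0.41911137 -1.96015852] [-0.16279955  0.06622505 -0.00278087]
handle [ 286  138   80  150 3753] top [0.061  0.0006] bot [-0.0064  0.0009] mid [0.0219 0.0007]
handle [295 318  56  29 903] top [-0.024   0.0005] bot [-0.0436  0.0005] mid [-0.0323  0.0005]
white [ 286    0   80  116 6011] top [ 0.1197 -0.0002] bot [ 0.0698 -0.0002] mid [ 0.0976 -0.0002]
```

View pics/w2.png

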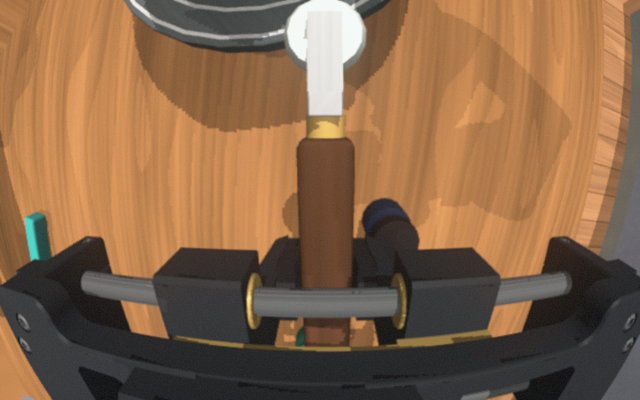

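Grip verified: tool straight in the hand, handle front at +61 mm, roller at (325,33), ink bottle at (390,215) below. Next I'll work out the knob-push path.

```bash
cat > push.py <<'E'
from h import *
c=np.array([.548,.1555]); L=.105
def tcp(psi,yaw,r=.128,off=np.zeros(2)):
    a,b=np.radians([psi,yaw]); return c+r*np.array([np.cos(a),np.sin(a)])+off-L*np.array([np.cos(b),np.sin(b)])
s=manip.observe(); p0=s["tcp_pos"][:2]; x=R.from_quat(s["ee_rot"]).as_matrix()[:2,0]; y0=np.degrees(np.arctan2(x[1],x[0]))
P=tcp(-66,85); print("standby",np.round((P-p0)*100,2),85-y0,"z to .247",np.round((.247-s["tcp_pos"][2])*100,2))
P1=tcp(-57.5,85); print("creep from standby",np.round((P1-P)*100,2))
w=[.15]*3+[.25,.43,.61,.79,.97,1.15,1.33,1.51,1.69,1.87,2.0,2.0]
psi=-57.5
for i,k in enumerate(w):
    psi+=np.degrees(k*.1); yaw=85+max(0,(psi+55))/84*53; d=(tcp(psi,yaw)-P1)*100; print(i,round(psi,1),round(yaw-85,1),np.round(d,2))
a=np.radians(psi); t=np.array([-np.sin(a),np.cos(a)]); n=np.array([np.cos(a),np.sin(a)]); 
for i,(u,v) in enumerate([(.024,.006),(.042,.018),(.055,.036),(.062,.060),(.062,.085)]): print("exit",np.round((tcp(psi,yaw,off=u*t+v*n)-P1)*100,2))
print(tcp(psi,yaw))
E
python3 push.py
```

```text
standby [-3.47  3.25] -10.6521017562836 z to .247 -5.39
creep from standby [1.67 0.9 ]
0 -56.6 0.0 [0.16 0.1 ]
1 -55.8 0.0 [0.32 0.21]
2 -54.9 0.0 [0.49 0.32]
3 -53.5 1.0 [0.91 0.49]
4 -51.0 2.5 [1.63 0.81]
5 -47.5 4.7 [2.63 1.31]
6 -43.0 7.6 [3.87 2.04]
7 -37.4 11.1 [5.31 3.03]
8 -30.9 15.2 [6.89 4.36]
9 -23.2 20.0 [8.52 6.07]
10 -14.6 25.5 [10.1  8.2]
11 -4.9 31.6 [11.49 10.77]
12 5.8 38.4 [12.55 13.78]
13 17.3 45.6 [13.09 17.08]
14 28.7 52.8 [13.04 20.36]
exit [12.42 22.75]
exit [12.6  24.91]
exit [13.56 26.91]
exit [15.33 28.68]
exit [17.52 29.88]
[0.73806343 0.14653739]
```

Emit:
carry_out([
  {"x": -1,"y": 1,"z": 0,"rx": 0,"ry": 0,"rz": -4,"hand": 1.5},
  {"x": -2.5,"y": 2.5,"z": 0,"rx": 0,"ry": 0,"rz": -8,"hand": 1.5},
  {"x": -3.5,"y": 3.2,"z": -1,"rx": 0,"ry": 0,"rz": -10.7,"hand": 1.5},
  {"x": -3.5,"y": 3.2,"z": -3,"rx": 0,"ry": 0,"rz": -10.7,"hand": 1.5},
  {"x": -3.5,"y": 3.2,"z": -4.5,"rx": 0,"ry": 0,"rz": -10.7,"hand": 1.5},
  {"x": -3.5,"y": 3.2,"z": -5.4,"rx": 0,"ry": 0,"rz": -10.7,"hand": 1.5},
  {"x": -3.3,"y": 3.3,"z": -5.4,"rx": 0,"ry": 0,"rz": -10.7,"hand": 1.5},
  {"x": -2.8,"y": 3.6,"z": -5.4,"rx": 0,"ry": 0,"rz": -10.7,"hand": 1.5},
  {"x": -2.2,"y": 3.9,"z": -5.4,"rx": 0,"ry": 0,"rz": -10.7,"hand": 1.5},
  {"x": -1.8,"y": 4.1,"z": -5.4,"rx": 0,"ry": 0,"rz": -10.7,"hand": 1.5},
  {"x": -1.8,"y": 4.1,"z": -5.4,"rx": 0,"ry": 0,"rz": -10.7,"hand": 1.5},
])

```text
clock: 6.6
tcp_pos: [0.6087, -0.0569, 0.2474]
ee_rot: [0.738, 0.675, 0.0, 0.001]
force: [-0.4, 0.4, -2.4]
finger_gap: 0.0234
grip_force: 30.0
```

Run:
```python
from h import *
s=manip.observe(); print(s["clock"],s["tcp_pos"],s["force"])
f=manip.grab_frame("scene"); im=f["color"][200:320,320:460]; cv2.imwrite("pics/s2.png",cv2.resize(im,None,fx=5,fy=5,interpolation=cv2.INTER_CUBIC))
```

```text
6.6 [ 0.60871811 -0.05694793  0.24739086] [-0.42213931  0.42530123 -2.36108631]
```

View pics/s2.png

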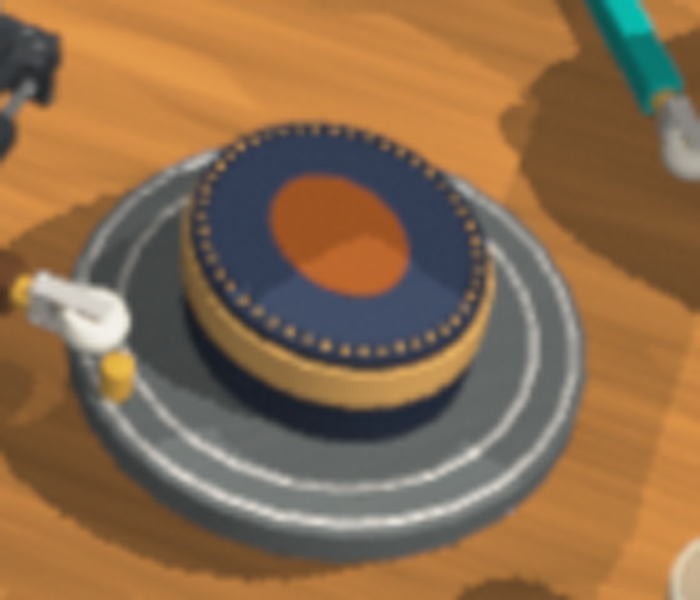

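The crop shows the roller at (100,320) just behind the knob at (117,375), outside the box. I'll push now.

Emit:
carry_out([
  {"x": 0.15,"y": 0.1,"z": 0,"rx": 0,"ry": 0,"rz": 0,"hand": 1.5},
  {"x": 0.3,"y": 0.2,"z": 0,"rx": 0,"ry": 0,"rz": 0,"hand": 1.5},
  {"x": 0.5,"y": 0.3,"z": 0,"rx": 0,"ry": 0,"rz": 0,"hand": 1.5},
  {"x": 0.9,"y": 0.5,"z": 0,"rx": 0,"ry": 0,"rz": 1,"hand": 1.5},
  {"x": 1.6,"y": 0.8,"z": 0,"rx": 0,"ry": 0,"rz": 2.5,"hand": 1.5},
  {"x": 2.6,"y": 1.3,"z": 0,"rx": 0,"ry": 0,"rz": 4.7,"hand": 1.5},
  {"x": 3.85,"y": 2.05,"z": 0,"rx": 0,"ry": 0,"rz": 7.6,"hand": 1.5},
  {"x": 5.3,"y": 3.05,"z": 0,"rx": 0,"ry": 0,"rz": 11.1,"hand": 1.5},
  {"x": 6.9,"y": 4.35,"z": 0,"rx": 0,"ry": 0,"rz": 15.2,"hand": 1.5},
  {"x": 8.5,"y": 6.05,"z": 0,"rx": 0,"ry": 0,"rz": 20,"hand": 1.5},
  {"x": 10.1,"y": 8.2,"z": 0,"rx": 0,"ry": 0,"rz": 25.5,"hand": 1.5},
  {"x": 11.5,"y": 10.8,"z": 0,"rx": 0,"ry": 0,"rz": 31.6,"hand": 1.5},
  {"x": 12.55,"y": 13.8,"z": 0,"rx": 0,"ry": 0,"rz": 38.4,"hand": 1.5},
  {"x": 13.1,"y": 17.1,"z": 0,"rx": 0,"ry": 0,"rz": 45.6,"hand": 1.5},
  {"x": 13.05,"y": 20.35,"z": 0,"rx": 0,"ry": 0,"rz": 52.8,"hand": 1.5},
  {"x": 12.4,"y": 22.75,"z": 0,"rx": 0,"ry": 0,"rz": 53,"hand": 1.5},
  {"x": 12.6,"y": 24.9,"z": 0.5,"rx": 0,"ry": 0,"rz": 53,"hand": 1.5},
  {"x": 13.5,"y": 26.9,"z": 2,"rx": 0,"ry": 0,"rz": 53,"hand": 1.5},
  {"x": 14.8,"y": 28.4,"z": 4.5,"rx": 0,"ry": 0,"rz": 53,"hand": 1.5},
  {"x": 16,"y": 29,"z": 7.5,"rx": 0,"ry": 0,"rz": 53,"hand": 1.5},
])

```text
clock: 8.65
tcp_pos: [0.7679, 0.2354, 0.3213]
ee_rot: [0.358, 0.934, -0.0, -0.001]
force: [0.1, -0.4, -1.7]
finger_gap: 0.0237
grip_force: 30.0
```

```bash
cat > wh.py <<'E'
from h import *
C=np.array([.548,.1555])
def knob(f,dbg=0):
    H=cv2.cvtColor(f["color"],cv2.COLOR_BGR2HSV).astype(int)
    m=(H[...,1]>140)&(H[...,2]>130)&(H[...,0]>17)&(H[...,0]<32)
    n,l,st,c=cv2.connectedComponentsWithStats(m.astype(np.uint8)); best=None
    for i in range(1,n):
        if not 3<=st[i][4]<=80: continue
        p=cast(f,*c[i],.084)[:2]-C; r=np.hypot(*p)
        if dbg: print("  ",c[i],st[i],r)
        if abs(r-.125)<.009 and (best is None or st[i][4]>best[0]): best=(st[i][4],np.arctan2(p[1],p[0]),r)
    return best
E
python3 - <<'E'
from wh import *
T=[]
for n in ["scene","side","scene","scene"]:
    s=manip.observe(); f=manip.grab_frame(n); b=knob(f); print(n,s["clock"],s["tcp_pos"],b)
    cv2.imwrite(f"pics/k_{len(T)}.png",f["color"]); T.append(b)
print(s["force"],s["ft_torque"])
E
```

```text
scene 8.65 [0.76792557 0.23536336 0.32131832] (np.int32(44), np.float64(1.771894859473003), np.float64(0.12518380216081706))
side 8.7 [0.77058188 0.23550348 0.32960308] None
scene 8.75 [0.77033563 0.23451347 0.32839188] (np.int32(44), np.float64(1.9754250248256415), np.float64(0.12539016504815223))
scene 8.8 [0.76918518 0.23361932 0.32499223] (np.int32(46), np.float64(2.081715223300616), np.float64(0.12667287957943435))
[ 0.54904191  0.51730335 -2.18762167] [-0.05321397  0.00608598 -0.00222437]
```

The wheel turns at about 2.06 rad/s, one turn in 3.0 s. Moving to the press standby, around the outside and above the box.

Emit:
carry_out([
  {"x": 0.5,"y": -1,"z": 1,"rx": 0,"ry": 0,"rz": 0,"hand": 1.5},
  {"x": 1,"y": -4,"z": 3,"rx": 0,"ry": 0,"rz": -1,"hand": 1.5},
  {"x": 1,"y": -8,"z": 4,"rx": 0,"ry": 0,"rz": -3,"hand": 1.5},
  {"x": 0,"y": -12,"z": 4,"rx": 0,"ry": 0,"rz": -8,"hand": 1.5},
  {"x": -2,"y": -16,"z": 4,"rx": 0,"ry": 0,"rz": -14,"hand": 1.5},
  {"x": -4.5,"y": -20,"z": 4,"rx": 0,"ry": 0,"rz": -20,"hand": 1.5},
  {"x": -7.5,"y": -24,"z": 4,"rx": 0,"ry": 0,"rz": -26,"hand": 1.5},
  {"x": -11,"y": -27.5,"z": 4,"rx": 0,"ry": 0,"rz": -32,"hand": 1.5},
  {"x": -14.5,"y": -30.5,"z": 3,"rx": 0,"ry": 0,"rz": -38,"hand": 1.5},
  {"x": -18,"y": -32,"z": 1,"rx": 0,"ry": 0,"rz": -43,"hand": 1.5},
  {"x": -20.5,"y": -32.3,"z": -1.5,"rx": 0,"ry": 0,"rz": -46.5,"hand": 1.5},
  {"x": -21.7,"y": -32.3,"z": -3.7,"rx": 0,"ry": 0,"rz": -48,"hand": 1.5},
  {"x": -22,"y": -32.3,"z": -4.7,"rx": 0,"ry": 0,"rz": -48,"hand": 1.5},
  {"x": -22,"y": -32.3,"z": -4.8,"rx": 0,"ry": 0,"rz": -48,"hand": 1.5},
])

```text
clock: 10.25
tcp_pos: [0.5467, -0.0907, 0.272]
ee_rot: [0.708, 0.706, -0.001, -0.002]
force: [-0.8, 0.2, -2.0]
finger_gap: 0.0239
grip_force: 30.0
```

```bash
cat > ph.py <<'E'
# usage: ph.py ncam nrows push_mm [decay]
from wh import *
import sys,json,os
nc,nr,push,dec=int(sys.argv[1]),int(sys.argv[2]),float(sys.argv[3]),float(sys.argv[4])
log=json.load(open("log.json")) if os.path.exists("log.json") else []
for i in range(nc):
    t=manip.observe()["clock"]; b=knob(manip.grab_frame("scene"))
    if b: log.append([float(t),float(b[1])]); print("t %.2f knob %.3f r %.4f"%(t,b[1],b[2]))
    else: print("knob lost")
json.dump(log,open("log.json","w"))
s=manip.observe(); x=R.from_quat(s["ee_rot"]).as_matrix()[:2,0]
print("clock",s["clock"],"tcp",np.round(s["tcp_pos"],4),"yaw %.2f"%np.degrees(np.arctan2(x[1],x[0])),"F",np.round(s["force"],2))
t,a=np.array(log[-14:]).T; n=len(a)
w0=2.0; u=[a[0]]
for i in range(1,n): 
    g=u[-1]+w0*(t[i]-t[i-1]); u.append(a[i]+2*np.pi*np.round((g-a[i])/(2*np.pi))); 
    if t[i]-t[0]>.1: w0=(u[-1]-u[0])/(t[i]-t[0])
T0=s["clock"]; y=np.array(u)+dec*(t-T0)**2/2   # theta=th0+w(t-T0)-dec/2 (t-T0)^2
w,th0=np.polyfit(t-T0,y,1); print("w %.3f th0 %.3f resid"%(w,th0),np.round(y-th0-w*(t-T0),3))
q=np.linspace(0,2*np.pi,2000); e=np.c_[.088*np.cos(q),.078*np.sin(q)]; m=np.c_[np.cos(q)/.088,np.sin(q)/.078]; m/=np.linalg.norm(m,axis=1)[:,None]; o=e+.018*m
ang=np.unwrap(np.arctan2(o[:,1],o[:,0])); D=lambda th: np.interp(th%(2*np.pi),ang,np.hypot(*o.T))
r=[]
for k in range(nr+1):
    tt=.1*k; th=th0+w*tt-dec*tt*tt/2; r.append((C[1]-D(th)-.105+push/1000)*100)
print("TCP y targets cm (k=0 is now):",np.round(r,2)); print("knob now/dr phase 2th:",(2*th0)%(2*np.pi)); print("rel to measured y:",np.round(np.array(r)-s["tcp_pos"][1]*100,2)," x off cm",round((C[0]-s["tcp_pos"][0])*100,2),"z off",round((.2747-s["tcp_pos"][2])*100,2))
E
python3 ph.py 6 10 -5 .03
```

```text
t 10.25 knob -1.287 r 0.1256
t 10.30 knob -1.182 r 0.1252
t 10.35 knob -1.086 r 0.1247
t 10.40 knob -0.990 r 0.1248
t 10.45 knob -0.884 r 0.1249
t 10.50 knob -0.788 r 0.1250
clock 10.55 tcp [ 0.5487 -0.0903  0.2748] yaw 89.96 F [-0.6  -0.46 -2.59]
w 1.987 th0 -0.688 resid [-0.002  0.004 -0.    -0.003  0.002 -0.001]
TCP y targets cm (k=0 is now): [-5.61 -5.8  -5.96 -6.04 -6.04 -5.95 -5.8  -5.61 -5.41 -5.24 -5.12]
knob now/dr phase 2th: 4.90713129464514
rel to measured y: [3.42 3.23 3.07 2.99 2.99 3.08 3.24 3.43 3.62 3.79 3.91]  x off cm -0.07 z off -0.01
```

```bash
python3 - <<'E'
s=open("ph.py").read()
s=s.replace("nc,nr,push,dec=int(sys.argv[1]),int(sys.argv[2]),float(sys.argv[3]),float(sys.argv[4])","nc,nr,p0,p1,dec,yc=int(sys.argv[1]),int(sys.argv[2]),*map(float,sys.argv[3:7])")
s=s.replace("+push/1000)","+(p0+(p1-p0)*k/max(nr,1))/1000)")
i=s.index('print("TCP y'); s=s[:i]+'print("2th %.2f"%((2*th0)%(2*np.pi))); print("rel:",list(map(float,np.round(np.array(r)-yc,2)))," last cmd",round(r[-1],2))\n'
open("ph.py","w").write(s)
E
python3 ph.py 0 12 -34 -3 .03 -9.0
```

```text
clock 10.55 tcp [ 0.5487 -0.0903  0.2748] yaw 89.96 F [-0.6  -0.46 -2.59]
w 1.987 th0 -0.688 resid [-0.002  0.004 -0.    -0.003  0.002 -0.001]
2th 4.91
rel: [0.49, 0.55, 0.66, 0.83, 1.1, 1.44, 1.85, 2.3, 2.75, 3.18, 3.56, 3.88, 4.14]  last cmd -4.86
```

Emit:
carry_out([
  {"x": 0,"y": 0.4,"z": 0,"rx": 0,"ry": 0,"rz": 0,"hand": 1.5},
  {"x": 0,"y": 0.66,"z": 0,"rx": 0,"ry": 0,"rz": 0,"hand": 1.5},
  {"x": 0,"y": 0.83,"z": 0,"rx": 0,"ry": 0,"rz": 0,"hand": 1.5},
  {"x": 0,"y": 1.1,"z": 0,"rx": 0,"ry": 0,"rz": 0,"hand": 1.5},
  {"x": 0,"y": 1.44,"z": 0,"rx": 0,"ry": 0,"rz": 0,"hand": 1.5},
  {"x": 0,"y": 1.85,"z": 0,"rx": 0,"ry": 0,"rz": 0,"hand": 1.5},
  {"x": 0,"y": 2.3,"z": 0,"rx": 0,"ry": 0,"rz": 0,"hand": 1.5},
  {"x": 0,"y": 2.75,"z": 0,"rx": 0,"ry": 0,"rz": 0,"hand": 1.5},
  {"x": 0,"y": 3.18,"z": 0,"rx": 0,"ry": 0,"rz": 0,"hand": 1.5},
  {"x": 0,"y": 3.56,"z": 0,"rx": 0,"ry": 0,"rz": 0,"hand": 1.5},
  {"x": 0,"y": 3.88,"z": 0,"rx": 0,"ry": 0,"rz": 0,"hand": 1.5},
  {"x": 0,"y": 4.14,"z": 0,"rx": 0,"ry": 0,"rz": 0,"hand": 1.5},
])

```text
clock: 11.75
tcp_pos: [0.5478, -0.0485, 0.2737]
ee_rot: [0.708, 0.707, -0.0, -0.0]
force: [0.1, -0.5, -1.6]
finger_gap: 0.0237
grip_force: 30.0
```

```bash
python3 ph.py 1 8 -3 -2 .03 -4.86
```

```text
t 11.75 knob 1.726 r 0.1247
clock 11.8 tcp [ 0.5478 -0.0483  0.2737] yaw 89.93 F [-0.06 -0.2  -2.26]
w 1.986 th0 1.825 resid [ 0.003  0.006  0.001 -0.005 -0.001 -0.005  0.001]
2th 3.65
rel: [-0.05, -0.15, -0.3, -0.48, -0.66, -0.81, -0.9, -0.9, -0.81]  last cmd -5.67
```

Emit:
carry_out([
  {"x": 0,"y": -0.14,"z": 0.05,"rx": 0,"ry": 0,"rz": 0,"hand": 1.5},
  {"x": 0,"y": -0.27,"z": 0.1,"rx": 0,"ry": 0,"rz": 0,"hand": 1.5},
  {"x": 0,"y": -0.43,"z": 0.1,"rx": 0,"ry": 0,"rz": 0,"hand": 1.5},
  {"x": 0,"y": -0.6,"z": 0.1,"rx": 0,"ry": 0,"rz": 0,"hand": 1.5},
])

```text
clock: 12.2
tcp_pos: [0.5478, -0.0552, 0.2748]
ee_rot: [0.708, 0.706, 0.0, 0.0]
force: [-0.1, 0.0, -1.9]
finger_gap: 0.024
grip_force: 30.0
```

```bash
python3 ph.py 0 6 -1.9 -0.9 .03 -5.46
```

```text
clock 12.2 tcp [ 0.5478 -0.0552  0.2748] yaw 89.90 F [-0.06  0.01 -1.9 ]
w 1.974 th0 2.617 resid [ 0.003  0.006  0.001 -0.005 -0.001 -0.005  0.001]
2th 5.23
rel: [-0.0, -0.15, -0.23, -0.23, -0.14, 0.02, 0.22]  last cmd -5.24
```

Emit:
carry_out([
  {"x": 0,"y": -0.15,"z": 0,"rx": 0,"ry": 0,"rz": 0,"hand": 1.5},
  {"x": 0,"y": -0.23,"z": 0,"rx": 0,"ry": 0,"rz": 0,"hand": 1.5},
  {"x": 0,"y": -0.23,"z": 0,"rx": 0,"ry": 0,"rz": 0,"hand": 1.5},
  {"x": 0,"y": -0.14,"z": 0,"rx": 0,"ry": 0,"rz": 0,"hand": 1.5},
  {"x": 0,"y": 0.02,"z": 0,"rx": 0,"ry": 0,"rz": 0,"hand": 1.5},
  {"x": 0,"y": 0.22,"z": 0,"rx": 0,"ry": 0,"rz": 0,"hand": 1.5},
])

```text
clock: 12.8
tcp_pos: [0.5478, -0.0525, 0.2747]
ee_rot: [0.708, 0.707, -0.0, -0.0]
force: [-0.3, -0.6, -2.1]
finger_gap: 0.0238
grip_force: 30.0
```

```bash
python3 ph.py 0 6 -0.9 -0.1 .03 -5.24
```

```text
clock 12.8 tcp [ 0.5478 -0.0525  0.2747] yaw 89.92 F [-0.34 -0.63 -2.14]
w 1.956 th0 3.796 resid [ 0.003  0.006  0.001 -0.005 -0.001 -0.005  0.001]
2th 1.31
rel: [0.0, 0.21, 0.4, 0.55, 0.64, 0.66, 0.63]  last cmd -4.61
```

Emit:
carry_out([
  {"x": 0,"y": 0.21,"z": 0,"rx": 0,"ry": 0,"rz": 0,"hand": 1.5},
  {"x": 0,"y": 0.4,"z": 0,"rx": 0,"ry": 0,"rz": 0,"hand": 1.5},
  {"x": 0,"y": 0.55,"z": 0,"rx": 0,"ry": 0,"rz": 0,"hand": 1.5},
  {"x": 0,"y": 0.64,"z": 0,"rx": 0,"ry": 0,"rz": 0,"hand": 1.5},
  {"x": 0,"y": 0.66,"z": 0,"rx": 0,"ry": 0,"rz": 0,"hand": 1.5},
  {"x": 0,"y": 0.63,"z": 0,"rx": 0,"ry": 0,"rz": 0,"hand": 1.5},
])

```text
clock: 13.4
tcp_pos: [0.5479, -0.0467, 0.2749]
ee_rot: [0.708, 0.707, -0.0, 0.0]
force: [-0.3, -5.2, -1.5]
finger_gap: 0.0235
grip_force: 30.0
```

```bash
python3 ph.py 1 5 -0.1 0.9 .03 -4.61
```

```text
t 13.40 knob -1.348 r 0.1260
clock 13.45 tcp [ 0.548  -0.0469  0.2749] yaw 89.92 F [ 0.64 -8.77 -2.02]
w 1.928 th0 5.036 resid [ 0.001  0.005 -0.001 -0.005 -0.001 -0.005  0.012 -0.005]
2th 3.79
rel: [-0.04, -0.15, -0.3, -0.47, -0.63, -0.76]  last cmd -5.37
```

Contact made: about 5 N at −0.1 mm, with a stiffness of about 9 N/mm. I'll trim in short calls.

```bash
python3 ph.py 0 4 -0.2 -0.2 .1 -4.61; python3 ph.py 0 4 -0.2 -0.2 .04 -4.61|tail -1
```

```text
clock 13.45 tcp [ 0.548  -0.0469  0.2749] yaw 89.92 F [ 0.64 -8.77 -2.02]
w 1.811 th0 5.000 resid [ 0.019  0.017  0.007 -0.002 -0.003 -0.012 -0.051  0.025]
2th 3.72
rel: [-0.03, -0.14, -0.29, -0.47, -0.64]  last cmd -5.25
rel: [-0.05, -0.17, -0.34, -0.53, -0.71]  last cmd -5.32
```

```bash
sed -i 's/p0,p1,dec,yc=/p0,p1,dec,yc,fd=/; s/argv\[3:7\]/argv[3:8]/; s/th=th0+w\*tt-dec\*tt/th=th0+w*tt-fd*tt/' ph.py; sed -i 's|print("rel:"|print("2th_end %.2f"%((2*th)%(2*np.pi)));print("rel:"|' ph.py; python3 ph.py 0 4 -0.2 -0.2 .04 -4.61 .1
```

```text
clock 13.45 tcp [ 0.548  -0.0469  0.2749] yaw 89.92 F [ 0.64 -8.77 -2.02]
w 1.911 th0 5.031 resid [ 0.003  0.006  0.001 -0.005 -0.001 -0.006  0.003 -0.001]
2th 3.78
2th_end 5.29
rel: [-0.05, -0.17, -0.34, -0.53, -0.71]  last cmd -5.32
```

Emit:
carry_out([
  {"x": 0,"y": -0.17,"z": 0,"rx": 0,"ry": 0,"rz": 0,"hand": 1.5},
  {"x": 0,"y": -0.34,"z": 0,"rx": 0,"ry": 0,"rz": 0,"hand": 1.5},
  {"x": 0,"y": -0.52,"z": 0,"rx": 0,"ry": 0,"rz": 0,"hand": 1.5},
  {"x": 0,"y": -0.7,"z": 0,"rx": 0,"ry": 0,"rz": 0,"hand": 1.5},
])

```text
clock: 13.85
tcp_pos: [0.5479, -0.0537, 0.2748]
ee_rot: [0.708, 0.707, 0.0, 0.0]
force: [-0.1, -4.8, -2.0]
finger_gap: 0.0238
grip_force: 30.0
```

```bash
python3 ph.py 0 4 -0.2 -0.2 .04 -5.31 .1
```

```text
clock 13.85 tcp [ 0.5479 -0.0537  0.2748] yaw 89.91 F [-0.06 -4.76 -2.04]
w 1.895 th0 5.792 resid [ 0.003  0.006  0.001 -0.005 -0.001 -0.006  0.003 -0.001]
2th 5.30
2th_end 0.52
rel: [-0.01, -0.16, -0.25, -0.25, -0.19]  last cmd -5.5
```

Emit:
carry_out([
  {"x": 0,"y": -0.16,"z": 0,"rx": 0,"ry": 0,"rz": 0,"hand": 1.5},
  {"x": 0,"y": -0.25,"z": 0,"rx": 0,"ry": 0,"rz": 0,"hand": 1.5},
])

```text
clock: 14.05
tcp_pos: [0.5478, -0.056, 0.2747]
ee_rot: [0.708, 0.707, -0.0, -0.0]
force: [-0.1, -4.4, -1.3]
finger_gap: 0.0237
grip_force: 30.0
```

```bash
python3 ph.py 1 6 -0.2 -0.2 .04 -5.56 .1
```

```text
t 14.05 knob -0.180 r 0.1244
clock 14.1 tcp [ 0.5478 -0.0561  0.2747] yaw 89.91 F [-0.18 -6.26 -2.12]
w 1.875 th0 6.227 resid [-0.     0.003 -0.002 -0.007 -0.002 -0.007  0.015  0.03  -0.03 ]
2th 6.17
2th_end 2.10
rel: [-0.01, 0.01, 0.1, 0.25, 0.42, 0.61, 0.77]  last cmd -4.79
```

```bash
cat > md.py <<'E'
# usage: md.py ncam nrows cmd_now_cm push ; model-based phase, force fit
from wh import *
import sys,json
from scipy.optimize import least_squares
nc,nr,yc,F0=int(sys.argv[1]),int(sys.argv[2]),float(sys.argv[3]),float(sys.argv[4])
log=json.load(open("log.json")); 
try: fl=json.load(open("fl.json"))
except Exception: fl=[[13.40,-4.61,5.2],[13.45,-4.61,8.77],[13.85,-5.31,4.76],[14.05,-5.56,4.4],[14.10,-5.56,6.26]]
def rd():
    s=manip.observe(); e=[float(s["clock"]),yc,float(-s["force"][1])]
    if e[0]>fl[-1][0]+.01: fl.append(e)
    return s
for i in range(nc):
    s=rd(); b=knob(manip.grab_frame("scene"))
    if b: log.append([float(s["clock"]),float(b[1])]); print("knob %.3f r %.4f"%(b[1],b[2]))
    else: print("knob lost")
s=rd(); json.dump(log,open("log.json","w")); json.dump(fl,open("fl.json","w"))
q=np.linspace(-.2,2*np.pi+.2,4000); o=np.c_[.088*np.cos(q),.078*np.sin(q)]; m=np.c_[np.cos(q)/.088,np.sin(q)/.078]; m/=np.linalg.norm(m,axis=1)[:,None]; o=o+.018*m
ang=np.unwrap(np.arctan2(o[:,1],o[:,0])); rr=np.hypot(*o.T); g=np.gradient(rr,ang)
D=lambda th: np.interp(th%(2*np.pi),ang,rr); dD=lambda th: np.interp(th%(2*np.pi),ang,g)
t0=10.25; dt=.005; T=s["clock"]
def sim(p,tend):
    th,w,I,dr=p[:4]; n=int(round((tend-t0)/dt)); out=np.empty((n+1,2)); out[0]=th,w
    for i in range(n):
        c=t0+i*dt>13.3; a=-(dr if c else .03)-(4.3*dD(th)/I if c else 0); w+=a*dt; th+=w*dt; out[i+1]=th,w
    return out
lt,la=np.array(log).T; ft,fy,ff=np.array(fl).T
at=lambda S,t,j=0: np.interp(t,t0+dt*np.arange(len(S)),S[:,j])
def pred(p,S):   # force at readings; p[4]=k N/mm, p[5]=pc mm, p[6]=phase offset of the contact
    return p[4]*((fy/100+.105-C[1]+D(at(S,ft)+p[6]))*1000-p[5])
def res(p):
    S=sim(p,T); e=la-at(S,lt); e=(e+np.pi)%(2*np.pi)-np.pi
    return np.r_[e/.008,(ff-.3-pred(p,S))/.6,(p[2]-.135)/.02,(p[3]-.09)/.04,(p[4]-9)/2,p[6]/.02]
pi=np.array([-1.287,2.02,.135,.09,9,-.6,0]); r=least_squares(res,pi,x_scale=[.01,.02,.02,.03,1,.1,.01],diff_step=1e-4); p=r.x
S=sim(p,T+.1*nr+.01); print("clock %.2f"%T,"p",np.round(p,3),"F",np.round(s["force"],2),"w %.3f"%at(S,T,1),"tcp",np.round(s["tcp_pos"],4))
n=len(la); print("cam res",np.round(r.fun[:n]*.008,3)[-6:],"F res",np.round(r.fun[n:n+len(ff)]*.6,1)[-8:])
tt=T+.1*np.arange(nr+1); th=at(S,tt); push=p[5]+F0/p[4]
y=(C[1]-.105-D(th+p[6]))*100+push/10
print("2th",np.round((2*th)%(2*np.pi),2)); print("rel:",list(map(float,np.round(y-yc,2))),"abs",list(map(float,np.round(y,2))))
E
python3 md.py 0 8 -5.56 4.0
```

```text
clock 14.10 p [-1.288e+00  2.023e+00  1.330e-01  9.500e-02  6.904e+00 -1.003e+00
 -4.000e-03] F [-0.18 -6.26 -2.12] w 1.679 tcp [ 0.5478 -0.0561  0.2747]
cam res [-0.005 -0.001 -0.005  0.013 -0.001 -0.004] F res [-0.7 -0.1  0.1  0.4  0.4]
2th [6.1  0.15 0.49 0.82 1.16 1.5  1.85 2.2  2.55]
rel: [-0.02, -0.03, 0.03, 0.14, 0.29, 0.46, 0.63, 0.78, 0.89] abs [-5.58, -5.59, -5.53, -5.42, -5.27, -5.1, -4.93, -4.78, -4.67]
```

Emit:
carry_out([
  {"x": 0,"y": -0.03,"z": 0,"rx": 0,"ry": 0,"rz": 0,"hand": 1.5},
  {"x": 0,"y": 0.03,"z": 0,"rx": 0,"ry": 0,"rz": 0,"hand": 1.5},
  {"x": 0,"y": 0.14,"z": 0,"rx": 0,"ry": 0,"rz": 0,"hand": 1.5},
  {"x": 0,"y": 0.29,"z": 0,"rx": 0,"ry": 0,"rz": 0,"hand": 1.5},
])

```text
clock: 14.5
tcp_pos: [0.5478, -0.053, 0.2747]
ee_rot: [0.708, 0.707, -0.0, 0.0]
force: [0.0, -5.1, -1.8]
finger_gap: 0.0235
grip_force: 30.0
```

```bash
python3 md.py 0 6 -5.27 4.0
```

```text
clock 14.50 p [-1.288  2.023  0.131  0.102  6.724 -1.051 -0.008] F [ 0.04 -5.11 -1.76] w 1.690 tcp [ 0.5478 -0.053   0.2747]
cam res [-0.005 -0.001 -0.005  0.013 -0.002 -0.002] F res [-0.8 -0.1  0.1  0.3  0.4  0.1]
2th [1.15 1.49 1.83 2.18 2.53 2.88 3.24]
rel: [-0.01, 0.16, 0.33, 0.48, 0.59, 0.66, 0.67] abs [-5.28, -5.11, -4.94, -4.79, -4.68, -4.61, -4.6]
```

Emit:
carry_out([
  {"x": 0,"y": 0.16,"z": 0,"rx": 0,"ry": 0,"rz": 0,"hand": 1.5},
  {"x": 0,"y": 0.33,"z": 0,"rx": 0,"ry": 0,"rz": 0,"hand": 1.5},
  {"x": 0,"y": 0.48,"z": 0,"rx": 0,"ry": 0,"rz": 0,"hand": 1.5},
  {"x": 0,"y": 0.59,"z": 0,"rx": 0,"ry": 0,"rz": 0,"hand": 1.5},
  {"x": 0,"y": 0.66,"z": 0,"rx": 0,"ry": 0,"rz": 0,"hand": 1.5},
])

```text
clock: 15.0
tcp_pos: [0.5478, -0.0463, 0.2747]
ee_rot: [0.708, 0.707, -0.0, 0.0]
force: [0.5, -6.8, -1.6]
finger_gap: 0.0236
grip_force: 30.0
```

```bash
python3 md.py 1 8 -4.61 4.0
```

```text
knob 1.440 r 0.1240
clock 15.05 p [-1.288  2.023  0.143  0.113  5.465 -1.339 -0.017] F [-0.25 -5.55 -1.49] w 1.743 tcp [ 0.5478 -0.0462  0.2747]
cam res [-0.001 -0.005  0.013 -0.001 -0.003  0.001] F res [-1.1  0.2 -0.2 -0.4 -0.1 -0.9  1.4  1. ]
2th [3.05 3.4  3.74 4.08 4.41 4.74 5.05 5.36 5.66]
rel: [-0.0, -0.01, -0.07, -0.17, -0.31, -0.46, -0.62, -0.77, -0.88] abs [-4.61, -4.62, -4.68, -4.78, -4.92, -5.07, -5.23, -5.38, -5.49]
```

```bash
sed -i 's|D(at(S,ft)+p\[6\]))\*1000-p\[5\])|D(at(S,ft)+p[6]))*1000+p[7]*np.cos(2*at(S,ft))-p[5])|; s|p\[6\]/.02\]|p[6]/.02,p[7]/.15]|; s|-.6,0\])|-.6,0,0])|; s|.1,.01\],diff|.1,.01,.1],diff|; s|+push/10$|+(push-p[7]*np.cos(2*th))/10|; s|(p\[4\]-9)/2|(p[4]-8)/1|' md.py; python3 md.py 0 8 -4.61 3.8
```

```text
clock 15.05 p [-1.288  2.023  0.145  0.113  6.103 -1.227 -0.016 -0.059] F [-0.25 -5.55 -1.49] w 1.743 tcp [ 0.5478 -0.0462  0.2747]
cam res [-0.001 -0.005  0.013 -0.    -0.003  0.   ] F res [-1.5 -0.4  0.1  0.1  0.3 -0.7  1.2  0.9]
2th [3.05 3.4  3.74 4.08 4.41 4.74 5.05 5.36 5.66]
rel: [-0.01, -0.02, -0.07, -0.18, -0.31, -0.46, -0.62, -0.76, -0.88] abs [-4.62, -4.63, -4.68, -4.79, -4.92, -5.07, -5.23, -5.37, -5.49]
```

Emit:
carry_out([
  {"x": 0,"y": -0.03,"z": 0,"rx": 0,"ry": 0,"rz": 0,"hand": 1.5},
  {"x": 0,"y": -0.09,"z": 0,"rx": 0,"ry": 0,"rz": 0,"hand": 1.5},
  {"x": 0,"y": -0.19,"z": 0,"rx": 0,"ry": 0,"rz": 0,"hand": 1.5},
  {"x": 0,"y": -0.32,"z": 0,"rx": 0,"ry": 0,"rz": 0,"hand": 1.5},
  {"x": 0,"y": -0.46,"z": 0,"rx": 0,"ry": 0,"rz": 0,"hand": 1.5},
])

```text
clock: 15.55
tcp_pos: [0.5479, -0.0511, 0.2748]
ee_rot: [0.708, 0.707, 0.0, 0.0]
force: [0.3, -4.3, -2.0]
finger_gap: 0.0236
grip_force: 30.0
```

```bash
python3 md.py 0 8 -5.07 4.0
```

```text
clock 15.55 p [-1.288  2.023  0.144  0.113  6.095 -1.229 -0.016 -0.06 ] F [ 0.33 -4.35 -1.98] w 1.603 tcp [ 0.5479 -0.0511  0.2748]
cam res [-0.001 -0.005  0.013 -0.    -0.003  0.   ] F res [-0.4  0.1  0.1  0.3 -0.7  1.2  0.9  0. ]
2th [4.74 5.06 5.36 5.67 5.96 6.25 0.26 0.54 0.83]
rel: [-0.0, -0.16, -0.3, -0.42, -0.5, -0.53, -0.52, -0.46, -0.36] abs [-5.07, -5.23, -5.37, -5.49, -5.57, -5.6, -5.59, -5.53, -5.43]
```

Exactly on model. I'll continue to the long-axis extremum, then take a phase picture there.

Emit:
carry_out([
  {"x": 0,"y": -0.16,"z": 0,"rx": 0,"ry": 0,"rz": 0,"hand": 1.5},
  {"x": 0,"y": -0.3,"z": 0,"rx": 0,"ry": 0,"rz": 0,"hand": 1.5},
  {"x": 0,"y": -0.42,"z": 0,"rx": 0,"ry": 0,"rz": 0,"hand": 1.5},
  {"x": 0,"y": -0.5,"z": 0,"rx": 0,"ry": 0,"rz": 0,"hand": 1.5},
  {"x": 0,"y": -0.53,"z": 0,"rx": 0,"ry": 0,"rz": 0,"hand": 1.5},
])

```text
clock: 16.05
tcp_pos: [0.5478, -0.0563, 0.2747]
ee_rot: [0.708, 0.707, -0.0, -0.0]
force: [0.0, -3.7, -1.2]
finger_gap: 0.0237
grip_force: 30.0
```

```bash
python3 md.py 1 8 -5.60 4.0
```

```text
knob lost
clock 16.10 p [-1.288  2.023  0.142  0.112  6.167 -1.203 -0.015 -0.076] F [ 0.29 -3.84 -1.36] w 1.439 tcp [ 0.5477 -0.0563  0.2747]
cam res [-0.001 -0.005  0.013 -0.001 -0.003  0.001] F res [ 0.3  0.4 -0.5  1.2  0.9  0.  -0.4 -0.2]
2th [0.11 0.4  0.69 0.98 1.27 1.57 1.87 2.17 2.48]
rel: [0.0, 0.04, 0.12, 0.23, 0.37, 0.51, 0.66, 0.78, 0.89] abs [-5.6, -5.56, -5.48, -5.37, -5.23, -5.09, -4.94, -4.82, -4.71]
```

```bash
cat >> md.py <<'E'
if len(sys.argv)>5:
    S=sim(p,22.5)
    for t in np.arange(19.5,22.5,.2): print("%.1f w %.3f 2th %.2f"%(t,at(S,t,1),(2*at(S,t))%(2*np.pi)),end=" | ")
E
python3 md.py 0 8 -5.60 3.6 1
```

```text
clock 16.10 p [-1.288  2.023  0.142  0.112  6.167 -1.203 -0.015 -0.076] F [ 0.29 -3.84 -1.36] w 1.439 tcp [ 0.5477 -0.0563  0.2747]
cam res [-0.001 -0.005  0.013 -0.001 -0.003  0.001] F res [ 0.3  0.4 -0.5  1.2  0.9  0.  -0.4 -0.2]
2th [0.11 0.4  0.69 0.98 1.27 1.57 1.87 2.17 2.48]
rel: [-0.0, 0.03, 0.11, 0.22, 0.36, 0.51, 0.65, 0.78, 0.88] abs [-5.6, -5.57, -5.49, -5.38, -5.24, -5.09, -4.95, -4.82, -4.72]
19.5 w 1.283 2th 2.99 | 19.7 w 1.255 2th 3.50 | 19.9 w 1.203 2th 3.99 | 20.1 w 1.131 2th 4.46 | 20.3 w 1.049 2th 4.90 | 20.5 w 0.968 2th 5.30 | 20.7 w 0.899 2th 5.67 | 20.9 w 0.848 2th 6.02 | 21.1 w 0.818 2th 0.07 | 21.3 w 0.812 2th 0.40 | 21.5 w 0.825 2th 0.72 | 21.7 w 0.853 2th 1.06 | 21.9 w 0.890 2th 1.41 | 22.1 w 0.927 2th 1.77 | 22.3 w 0.957 2th 2.15 |
```

```bash
python3 - <<'E'
s=open("md.py").read()
s=s.replace("c=t0+i*dt>13.3; a=-(dr if c else .03)-(4.3*dD(th)/I if c else 0)","t=t0+i*dt; c=t>13.3; f=4.3 if t<16.1 else F0+.7*np.sin(2*th); a=-(.02+(dr-.02)*f/4.3 if c else .03)-(f*dD(th)/I if c else 0)")
s=s.replace("push=p[5]+F0/p[4]","push=p[5]+(F0+.7*np.sin(2*th))/p[4]")
open("md.py","w").write(s)
E
python3 md.py 0 8 -5.60 3.5 1
```

```text
clock 16.10 p [-1.288  2.023  0.142  0.112  6.167 -1.203 -0.015 -0.076] F [ 0.29 -3.84 -1.36] w 1.439 tcp [ 0.5477 -0.0563  0.2747]
cam res [-0.001 -0.005  0.013 -0.001 -0.003  0.001] F res [ 0.3  0.4 -0.5  1.2  0.9  0.  -0.4 -0.2]
2th [0.11 0.4  0.69 0.98 1.27 1.57 1.87 2.17 2.47]
rel: [-0.0, 0.04, 0.12, 0.23, 0.37, 0.51, 0.66, 0.78, 0.88] abs [-5.6, -5.56, -5.48, -5.37, -5.23, -5.09, -4.94, -4.82, -4.72]
19.5 w 1.362 2th 3.36 | 19.7 w 1.327 2th 3.90 | 19.9 w 1.279 2th 4.42 | 20.1 w 1.224 2th 4.92 | 20.3 w 1.170 2th 5.40 | 20.5 w 1.124 2th 5.86 | 20.7 w 1.094 2th 0.02 | 20.9 w 1.088 2th 0.45 | 21.1 w 1.105 2th 0.89 | 21.3 w 1.137 2th 1.34 | 21.5 w 1.174 2th 1.80 | 21.7 w 1.200 2th 2.27 | 21.9 w 1.209 2th 2.76 | 22.1 w 1.196 2th 3.24 | 22.3 w 1.165 2th 3.71 |
```

Comfortable margin now. Continuing.

Emit:
carry_out([
  {"x": 0,"y": 0.04,"z": 0,"rx": 0,"ry": 0,"rz": 0,"hand": 1.5},
  {"x": 0,"y": 0.12,"z": 0,"rx": 0,"ry": 0,"rz": 0,"hand": 1.5},
  {"x": 0,"y": 0.23,"z": 0,"rx": 0,"ry": 0,"rz": 0,"hand": 1.5},
  {"x": 0,"y": 0.37,"z": 0,"rx": 0,"ry": 0,"rz": 0,"hand": 1.5},
  {"x": 0,"y": 0.51,"z": 0,"rx": 0,"ry": 0,"rz": 0,"hand": 1.5},
])

```text
clock: 16.6
tcp_pos: [0.5478, -0.051, 0.2747]
ee_rot: [0.708, 0.707, -0.0, -0.0]
force: [-0.4, -4.0, -1.6]
finger_gap: 0.0236
grip_force: 30.0
```

```bash
python3 md.py 0 8 -5.09 3.5
```

```text
clock 16.60 p [-1.288  2.023  0.142  0.111  6.182 -1.2   -0.015 -0.076] F [-0.41 -4.04 -1.62] w 1.491 tcp [ 0.5478 -0.051   0.2747]
cam res [-0.001 -0.005  0.013 -0.    -0.003  0.   ] F res [ 0.4 -0.5  1.2  0.9 -0.  -0.4 -0.2 -0. ]
2th [1.57 1.87 2.17 2.48 2.79 3.09 3.4  3.7  4.  ]
rel: [0.01, 0.15, 0.28, 0.38, 0.44, 0.47, 0.46, 0.4, 0.32] abs [-5.08, -4.94, -4.81, -4.71, -4.65, -4.62, -4.63, -4.69, -4.77]
```

Emit:
carry_out([
  {"x": 0,"y": 0.15,"z": 0,"rx": 0,"ry": 0,"rz": 0,"hand": 1.5},
  {"x": 0,"y": 0.28,"z": 0,"rx": 0,"ry": 0,"rz": 0,"hand": 1.5},
  {"x": 0,"y": 0.37,"z": 0,"rx": 0,"ry": 0,"rz": 0,"hand": 1.5},
  {"x": 0,"y": 0.43,"z": 0,"rx": 0,"ry": 0,"rz": 0,"hand": 1.5},
  {"x": 0,"y": 0.46,"z": 0,"rx": 0,"ry": 0,"rz": 0,"hand": 1.5},
])

```text
clock: 17.1
tcp_pos: [0.5478, -0.0464, 0.2747]
ee_rot: [0.708, 0.707, 0.0, -0.0]
force: [0.1, -4.3, -1.6]
finger_gap: 0.0236
grip_force: 30.0
```

```bash
python3 md.py 1 9 -4.63 3.5
```

```text
knob -1.588 r 0.1258
clock 17.15 p [-1.288  2.023  0.141  0.11   5.92  -1.247 -0.017 -0.093] F [-0.03 -3.26 -1.33] w 1.526 tcp [ 0.5478 -0.0464  0.2747]
cam res [-0.005  0.013 -0.001 -0.003 -0.     0.001] F res [ 1.   0.7 -0.1 -0.4 -0.2  0.   0.8 -0.3]
2th [3.26 3.56 3.86 4.16 4.45 4.74 5.02 5.29 5.56 5.83]
rel: [0.0, -0.03, -0.1, -0.2, -0.32, -0.46, -0.6, -0.72, -0.83, -0.92] abs [-4.63, -4.66, -4.73, -4.83, -4.95, -5.09, -5.23, -5.35, -5.46, -5.55]
```

Emit:
carry_out([
  {"x": 0,"y": -0.03,"z": 0,"rx": 0,"ry": 0,"rz": 0,"hand": 1.5},
  {"x": 0,"y": -0.1,"z": 0,"rx": 0,"ry": 0,"rz": 0,"hand": 1.5},
  {"x": 0,"y": -0.2,"z": 0,"rx": 0,"ry": 0,"rz": 0,"hand": 1.5},
  {"x": 0,"y": -0.32,"z": 0,"rx": 0,"ry": 0,"rz": 0,"hand": 1.5},
  {"x": 0,"y": -0.46,"z": 0,"rx": 0,"ry": 0,"rz": 0,"hand": 1.5},
  {"x": 0,"y": -0.59,"z": 0,"rx": 0,"ry": 0,"rz": 0,"hand": 1.5},
])

```text
clock: 17.75
tcp_pos: [0.5478, -0.0526, 0.2747]
ee_rot: [0.708, 0.707, 0.0, 0.0]
force: [0.3, -3.2, -1.9]
finger_gap: 0.0238
grip_force: 30.0
```

```bash
python3 md.py 0 9 -5.22 3.5
```

```text
clock 17.75 p [-1.288  2.023  0.143  0.111  5.961 -1.241 -0.017 -0.093] F [ 0.33 -3.18 -1.9 ] w 1.389 tcp [ 0.5478 -0.0526  0.2747]
cam res [-0.005  0.013 -0.    -0.003 -0.001  0.002] F res [ 0.7 -0.1 -0.4 -0.2 -0.   0.8 -0.3 -0.1]
2th [5.01 5.29 5.56 5.82 6.08 0.06 0.31 0.57 0.83 1.09]
rel: [-0.0, -0.13, -0.24, -0.32, -0.37, -0.39, -0.36, -0.3, -0.21, -0.1] abs [-5.22, -5.35, -5.46, -5.54, -5.59, -5.61, -5.58, -5.52, -5.43, -5.32]
```

Emit:
carry_out([
  {"x": 0,"y": -0.13,"z": 0,"rx": 0,"ry": 0,"rz": 0,"hand": 1.5},
  {"x": 0,"y": -0.24,"z": 0,"rx": 0,"ry": 0,"rz": 0,"hand": 1.5},
  {"x": 0,"y": -0.32,"z": 0,"rx": 0,"ry": 0,"rz": 0,"hand": 1.5},
  {"x": 0,"y": -0.37,"z": 0,"rx": 0,"ry": 0,"rz": 0,"hand": 1.5},
  {"x": 0,"y": -0.385,"z": 0,"rx": 0,"ry": 0,"rz": 0,"hand": 1.5},
])

```text
clock: 18.25
tcp_pos: [0.5478, -0.0563, 0.2747]
ee_rot: [0.708, 0.707, -0.0, -0.0]
force: [0.2, -2.1, -2.3]
finger_gap: 0.0239
grip_force: 30.0
```

```bash
python3 md.py 1 9 -5.605 3.6
```

```text
knob 0.031 r 0.1232
clock 18.30 p [-1.288  2.024  0.137  0.109  6.154 -1.183 -0.015 -0.127] F [ 0.61 -2.18 -1.17] w 1.278 tcp [ 0.5478 -0.0562  0.2747]
cam res [ 0.013 -0.002 -0.003  0.001  0.002 -0.   ] F res [ 0.1  0.3  0.2  0.8 -0.3 -0.1 -1.3 -0.8]
2th [0.19 0.45 0.7  0.96 1.22 1.49 1.76 2.03 2.31 2.58]
rel: [0.02, 0.06, 0.14, 0.24, 0.36, 0.49, 0.62, 0.74, 0.84, 0.92] abs [-5.59, -5.54, -5.47, -5.37, -5.25, -5.12, -4.99, -4.87, -4.77, -4.69]
```

```bash
python3 - <<'E'
s=open("md.py").read()
s=s.replace("+p[7]*np.cos(2*at(S,ft))-p[5]","+E(p,at(S,ft))-p[5]").replace("push-p[7]*np.cos(2*th)","push-E(p,th)")
s=s.replace("def pred","E=lambda p,a: p[7]*np.cos(2*a)+p[8]*np.cos(a)+p[9]*np.sin(a)\ndef pred").replace("p[7]/.15]","p[7]/.15,p[8]/.2,p[9]/.2]").replace("-.6,0,0])","-.6,0,0,0,0])").replace(".1,.01,.1]",".1,.01,.1,.1,.1]")
open("md.py","w").write(s)
E
python3 md.py 0 9 -5.605 3.8 1
```

```text
clock 18.30 p [-1.288  2.024  0.133  0.109  6.213 -1.185 -0.013 -0.13  -0.028  0.065] F [ 0.61 -2.18 -1.17] w 1.267 tcp [ 0.5478 -0.0562  0.2747]
cam res [ 0.012 -0.004 -0.003  0.003  0.001  0.001] F res [-0.1  0.1  0.3  1.2  0.1 -0.1 -1.2 -0.7]
2th [0.19 0.44 0.69 0.95 1.21 1.47 1.74 2.02 2.29 2.57]
rel: [0.02, 0.06, 0.14, 0.24, 0.35, 0.48, 0.61, 0.73, 0.83, 0.91] abs [-5.58, -5.54, -5.47, -5.37, -5.25, -5.12, -4.99, -4.87, -4.77, -4.69]
19.5 w 1.378 2th 3.41 | 19.7 w 1.337 2th 3.95 | 19.9 w 1.281 2th 4.47 | 20.1 w 1.218 2th 4.97 | 20.3 w 1.157 2th 5.45 | 20.5 w 1.106 2th 5.90 | 20.7 w 1.077 2th 0.05 | 20.9 w 1.074 2th 0.48 | 21.1 w 1.097 2th 0.91 | 21.3 w 1.138 2th 1.36 | 21.5 w 1.182 2th 1.83 | 21.7 w 1.214 2th 2.31 | 21.9 w 1.224 2th 2.79 | 22.1 w 1.210 2th 3.28 | 22.3 w 1.175 2th 3.76 |
```

Emit:
carry_out([
  {"x": 0,"y": 0.075,"z": 0,"rx": 0,"ry": 0,"rz": 0,"hand": 1.5},
  {"x": 0,"y": 0.155,"z": 0,"rx": 0,"ry": 0,"rz": 0,"hand": 1.5},
  {"x": 0,"y": 0.255,"z": 0,"rx": 0,"ry": 0,"rz": 0,"hand": 1.5},
  {"x": 0,"y": 0.365,"z": 0,"rx": 0,"ry": 0,"rz": 0,"hand": 1.5},
])

```text
clock: 18.7
tcp_pos: [0.5478, -0.0525, 0.2747]
ee_rot: [0.708, 0.707, 0.0, -0.0]
force: [-0.9, -1.3, -1.2]
finger_gap: 0.0242
grip_force: 30.0
```

```bash
python3 md.py 0 9 -5.24 3.8
```

```text
clock 18.70 p [-1.287e+00  2.024e+00  1.220e-01  1.040e-01  6.225e+00 -1.153e+00
 -4.000e-03 -1.240e-01 -6.400e-02  5.000e-02] F [-0.88 -1.32 -1.21] w 1.334 tcp [ 0.5478 -0.0525  0.2747]
cam res [ 0.012 -0.003  0.002  0.013  0.001 -0.015] F res [ 0.   0.4  1.3  0.2 -1.  -0.7  0.  -1.8]
2th [1.26 1.53 1.8  2.08 2.36 2.65 2.93 3.22 3.5  3.78]
rel: [0.03, 0.16, 0.29, 0.4, 0.5, 0.57, 0.61, 0.62, 0.59, 0.53] abs [-5.21, -5.08, -4.95, -4.84, -4.74, -4.67, -4.63, -4.62, -4.65, -4.71]
```

```bash
python3 - <<'E'
s=open("md.py").read()
s=s.replace("(ff-.3-pred(p,S))/.6","np.exp(-(T-ft)/2.5)*(ff-.3-pred(p,S))/.4").replace("r.fun[n:n+len(ff)]*.6","r.fun[n:n+len(ff)]*.4/np.exp(-(T-ft)/2.5)")
s=s.replace("f=4.3 if t<16.1 else F0+.7*np.sin(2*th)","f=4.3 if t<16.1 else 3.5+.7*np.sin(2*th) if t<18.1 else 1.5 if t<18.7 else F0+A*np.sin(2*th)").replace("(F0+.7*np.sin(2*th))/p[4]","(F0+A*np.sin(2*th))/p[4]")
s=s.replace("log=json","A=1.2\nlog=json",1)
open("md.py","w").write(s)
E
python3 md.py 0 9 -5.24 4.2 1
```

```text
clock 18.70 p [-1.287e+00  2.023e+00  1.300e-01  1.070e-01  7.471e+00 -1.020e+00
 -3.000e-03 -9.600e-02 -1.020e-01 -9.500e-02] F [-0.88 -1.32 -1.21] w 1.311 tcp [ 0.5478 -0.0525  0.2747]
cam res [ 0.013 -0.001 -0.     0.007  0.002 -0.011] F res [-0.2  0.3  0.9 -0.3 -0.7 -0.1  0.8 -0.6]
2th [1.25 1.52 1.79 2.07 2.35 2.63 2.91 3.19 3.47 3.75]
rel: [0.05, 0.18, 0.31, 0.43, 0.53, 0.6, 0.64, 0.64, 0.61, 0.56] abs [-5.19, -5.06, -4.93, -4.81, -4.71, -4.64, -4.6, -4.6, -4.63, -4.68]
19.5 w 1.394 2th 3.47 | 19.7 w 1.349 2th 4.02 | 19.9 w 1.292 2th 4.55 | 20.1 w 1.230 2th 5.06 | 20.3 w 1.169 2th 5.53 | 20.5 w 1.120 2th 5.99 | 20.7 w 1.094 2th 0.15 | 20.9 w 1.101 2th 0.59 | 21.1 w 1.137 2th 1.04 | 21.3 w 1.192 2th 1.50 | 21.5 w 1.244 2th 1.99 | 21.7 w 1.276 2th 2.49 | 21.9 w 1.278 2th 3.01 | 22.1 w 1.252 2th 3.51 | 22.3 w 1.206 2th 4.00 |
```

Emit:
carry_out([
  {"x": 0,"y": 0.19,"z": 0,"rx": 0,"ry": 0,"rz": 0,"hand": 1.5},
  {"x": 0,"y": 0.325,"z": 0,"rx": 0,"ry": 0,"rz": 0,"hand": 1.5},
  {"x": 0,"y": 0.44,"z": 0,"rx": 0,"ry": 0,"rz": 0,"hand": 1.5},
])

```text
clock: 19.0
tcp_pos: [0.5478, -0.0484, 0.2748]
ee_rot: [0.708, 0.707, -0.0, 0.0]
force: [-0.6, -5.3, -2.2]
finger_gap: 0.0237
grip_force: 30.0
```

```bash
python3 md.py 0 9 -4.80 4.2
```

```text
clock 19.00 p [-1.287e+00  2.024e+00  1.300e-01  1.070e-01  6.878e+00 -1.030e+00
 -2.000e-03 -6.500e-02 -1.140e-01 -1.430e-01] F [-0.63 -5.33 -2.21] w 1.390 tcp [ 0.5478 -0.0484  0.2748]
cam res [ 0.012 -0.002 -0.001  0.006  0.003 -0.01 ] F res [ 0.3  1.  -0.2 -0.7 -0.1  0.7 -0.4 -0.3]
2th [2.06 2.34 2.63 2.91 3.19 3.47 3.75 4.02 4.29 4.55]
rel: [-0.0, 0.1, 0.17, 0.21, 0.21, 0.19, 0.13, 0.04, -0.07, -0.19] abs [-4.8, -4.7, -4.63, -4.59, -4.59, -4.61, -4.67, -4.76, -4.87, -4.99]
```

Force is back at about 5 N. Continuing to the minor-axis extremum, then a phase picture.

Emit:
carry_out([
  {"x": 0,"y": 0.1,"z": 0,"rx": 0,"ry": 0,"rz": 0,"hand": 1.5},
  {"x": 0,"y": 0.17,"z": 0,"rx": 0,"ry": 0,"rz": 0,"hand": 1.5},
  {"x": 0,"y": 0.205,"z": 0,"rx": 0,"ry": 0,"rz": 0,"hand": 1.5},
  {"x": 0,"y": 0.21,"z": 0,"rx": 0,"ry": 0,"rz": 0,"hand": 1.5},
])

```text
clock: 19.4
tcp_pos: [0.5479, -0.0463, 0.2748]
ee_rot: [0.708, 0.707, -0.0, 0.0]
force: [-0.0, -6.0, -2.2]
finger_gap: 0.0239
grip_force: 30.0
```

```bash
python3 md.py 1 9 -4.59 4.2
```

```text
knob 1.641 r 0.1245
clock 19.45 p [-1.288e+00  2.025e+00  1.150e-01  1.020e-01  7.052e+00 -1.063e+00
 -5.000e-03 -1.100e-01 -1.010e-01 -2.700e-02] F [ 0.46 -6.56 -1.52] w 1.432 tcp [ 0.5479 -0.0463  0.2748]
cam res [-0.007 -0.     0.013  0.003 -0.023  0.01 ] F res [ 0.  -1.  -0.1  0.8 -0.1 -0.4  0.3 -0.1]
2th [3.41 3.69 3.97 4.24 4.51 4.77 5.03 5.28 5.52 5.75]
rel: [-0.03, -0.09, -0.17, -0.27, -0.39, -0.52, -0.65, -0.76, -0.86, -0.93] abs [-4.62, -4.68, -4.76, -4.86, -4.98, -5.11, -5.24, -5.35, -5.45, -5.52]
```

```bash
python3 - <<'E'
s=open("md.py").read()
s=s.replace("lt,la=np.array(log).T;","lt,la=np.array(log).T; la=la+(-.001*np.sin(la)+.0006*np.cos(la))/.125; cw=np.exp(-(T-lt)/4);")
s=s.replace("np.r_[e/.008","np.r_[cw*e/.006").replace("r.fun[:n]*.008","r.fun[:n]*.006/cw")
open("md.py","w").write(s)
E
python3 md.py 0 9 -4.59 4.2 1
```

```text
clock 19.45 p [-1.268e+00  2.017e+00  1.230e-01  1.010e-01  7.134e+00 -1.063e+00
 -4.000e-03 -1.080e-01 -9.300e-02 -2.900e-02] F [ 0.46 -6.56 -1.52] w 1.424 tcp [ 0.5479 -0.0463  0.2748]
cam res [ 0.008  0.012  0.012  0.014 -0.017  0.003] F res [-0.  -0.9 -0.2  0.7 -0.1 -0.4  0.2 -0.1]
2th [3.4  3.69 3.96 4.24 4.5  4.77 5.02 5.27 5.51 5.75]
rel: [-0.03, -0.09, -0.17, -0.27, -0.39, -0.52, -0.64, -0.76, -0.86, -0.93] abs [-4.62, -4.68, -4.76, -4.86, -4.98, -5.11, -5.23, -5.35, -5.45, -5.52]
19.5 w 1.416 2th 3.54 | 19.7 w 1.368 2th 4.10 | 19.9 w 1.308 2th 4.64 | 20.1 w 1.243 2th 5.15 | 20.3 w 1.182 2th 5.63 | 20.5 w 1.137 2th 6.09 | 20.7 w 1.120 2th 0.26 | 20.9 w 1.138 2th 0.71 | 21.1 w 1.187 2th 1.18 | 21.3 w 1.250 2th 1.66 | 21.5 w 1.303 2th 2.17 | 21.7 w 1.328 2th 2.70 | 21.9 w 1.319 2th 3.23 | 22.1 w 1.282 2th 3.75 | 22.3 w 1.229 2th 4.26 |
```

Emit:
carry_out([
  {"x": 0,"y": -0.09,"z": 0,"rx": 0,"ry": 0,"rz": 0,"hand": 1.5},
  {"x": 0,"y": -0.17,"z": 0,"rx": 0,"ry": 0,"rz": 0,"hand": 1.5},
  {"x": 0,"y": -0.27,"z": 0,"rx": 0,"ry": 0,"rz": 0,"hand": 1.5},
  {"x": 0,"y": -0.39,"z": 0,"rx": 0,"ry": 0,"rz": 0,"hand": 1.5},
])

```text
clock: 19.85
tcp_pos: [0.5478, -0.05, 0.2747]
ee_rot: [0.708, 0.707, 0.0, -0.0]
force: [0.6, -3.1, -1.6]
finger_gap: 0.0239
grip_force: 30.0
```

```bash
python3 md.py 0 9 -4.98 4.2
```

```text
clock 19.85 p [-1.268e+00  2.017e+00  1.250e-01  1.010e-01  7.366e+00 -1.045e+00
 -5.000e-03 -1.030e-01 -8.500e-02 -3.400e-02] F [ 0.56 -3.07 -1.61] w 1.322 tcp [ 0.5478 -0.05    0.2747]
cam res [ 0.009  0.012  0.012  0.013 -0.017  0.004] F res [-0.9 -0.3  0.7 -0.  -0.4  0.3 -0.1 -0. ]
2th [4.5  4.76 5.02 5.27 5.51 5.74 5.98 6.2  0.14 0.37]
rel: [0.0, -0.12, -0.25, -0.36, -0.46, -0.54, -0.59, -0.61, -0.61, -0.57] abs [-4.98, -5.1, -5.23, -5.34, -5.44, -5.52, -5.57, -5.59, -5.59, -5.55]
```

Emit:
carry_out([
  {"x": 0,"y": -0.12,"z": 0,"rx": 0,"ry": 0,"rz": 0,"hand": 1.5},
  {"x": 0,"y": -0.245,"z": 0,"rx": 0,"ry": 0,"rz": 0,"hand": 1.5},
  {"x": 0,"y": -0.36,"z": 0,"rx": 0,"ry": 0,"rz": 0,"hand": 1.5},
  {"x": 0,"y": -0.46,"z": 0,"rx": 0,"ry": 0,"rz": 0,"hand": 1.5},
])

```text
clock: 20.25
tcp_pos: [0.5478, -0.0547, 0.2747]
ee_rot: [0.708, 0.707, 0.0, -0.0]
force: [0.4, -3.2, -1.5]
finger_gap: 0.0237
grip_force: 30.0
```

```bash
python3 md.py 0 9 -5.44 4.2
```

```text
clock 20.25 p [-1.269e+00  2.017e+00  1.250e-01  1.010e-01  7.291e+00 -1.030e+00
 -4.000e-03 -1.310e-01 -4.600e-02 -2.800e-02] F [ 0.42 -3.19 -1.49] w 1.196 tcp [ 0.5478 -0.0547  0.2747]
cam res [ 0.009  0.012  0.011  0.013 -0.018  0.004] F res [-0.2  0.8 -0.  -0.5  0.2 -0.1  0.2 -0.2]
2th [5.51 5.74 5.97 6.2  0.14 0.37 0.59 0.82 1.05 1.29]
rel: [0.0, -0.07, -0.12, -0.15, -0.14, -0.11, -0.05, 0.03, 0.13, 0.25] abs [-5.44, -5.51, -5.56, -5.59, -5.58, -5.55, -5.49, -5.41, -5.31, -5.19]
```

Emit:
carry_out([
  {"x": 0,"y": -0.07,"z": 0,"rx": 0,"ry": 0,"rz": 0,"hand": 1.5},
  {"x": 0,"y": -0.12,"z": 0,"rx": 0,"ry": 0,"rz": 0,"hand": 1.5},
  {"x": 0,"y": -0.145,"z": 0,"rx": 0,"ry": 0,"rz": 0,"hand": 1.5},
  {"x": 0,"y": -0.14,"z": 0,"rx": 0,"ry": 0,"rz": 0,"hand": 1.5},
])

```text
clock: 20.65
tcp_pos: [0.5478, -0.0562, 0.2747]
ee_rot: [0.708, 0.707, -0.0, 0.0]
force: [0.3, -3.7, -2.6]
finger_gap: 0.024
grip_force: 30.0
```

```bash
python3 md.py 0 9 -5.58 4.2
```

```text
clock 20.65 p [-1.268e+00  2.017e+00  1.210e-01  1.000e-01  7.417e+00 -9.920e-01
 -2.000e-03 -1.440e-01  2.000e-03 -2.100e-02] F [ 0.28 -3.75 -2.58] w 1.122 tcp [ 0.5478 -0.0562  0.2747]
cam res [ 0.007  0.012  0.013  0.016 -0.016  0.002] F res [ 0.8  0.  -0.5  0.2 -0.1  0.1 -0.1 -0.1]
2th [0.16 0.38 0.61 0.83 1.07 1.31 1.55 1.8  2.06 2.32]
rel: [0.01, 0.05, 0.11, 0.19, 0.29, 0.41, 0.53, 0.64, 0.75, 0.85] abs [-5.57, -5.53, -5.47, -5.39, -5.29, -5.17, -5.05, -4.94, -4.83, -4.73]
```

Emit:
carry_out([
  {"x": 0,"y": 0.055,"z": 0,"rx": 0,"ry": 0,"rz": 0,"hand": 1.5},
  {"x": 0,"y": 0.12,"z": 0,"rx": 0,"ry": 0,"rz": 0,"hand": 1.5},
  {"x": 0,"y": 0.2,"z": 0,"rx": 0,"ry": 0,"rz": 0,"hand": 1.5},
])

```text
clock: 20.95
tcp_pos: [0.5478, -0.0544, 0.2748]
ee_rot: [0.708, 0.707, -0.0, 0.0]
force: [-0.3, -5.5, -1.1]
finger_gap: 0.024
grip_force: 30.0
```

```bash
python3 md.py 0 9 -5.38 4.2
```

```text
clock 20.95 p [-1.263e+00  2.015e+00  1.220e-01  1.000e-01  7.475e+00 -9.790e-01
 -1.000e-03 -1.360e-01  1.600e-02 -1.300e-02] F [-0.28 -5.47 -1.09] w 1.156 tcp [ 0.5478 -0.0544  0.2748]
cam res [ 0.008  0.014  0.016  0.018 -0.015  0.001] F res [ 0.  -0.4  0.3 -0.1  0.1 -0.2  0.  -0.1]
2th [0.84 1.08 1.32 1.56 1.82 2.07 2.34 2.6  2.87 3.14]
rel: [-0.0, 0.1, 0.21, 0.33, 0.45, 0.56, 0.65, 0.72, 0.76, 0.77] abs [-5.38, -5.28, -5.17, -5.05, -4.93, -4.82, -4.73, -4.66, -4.62, -4.61]
```

Emit:
carry_out([
  {"x": 0,"y": 0.1,"z": 0,"rx": 0,"ry": 0,"rz": 0,"hand": 1.5},
  {"x": 0,"y": 0.21,"z": 0,"rx": 0,"ry": 0,"rz": 0,"hand": 1.5},
  {"x": 0,"y": 0.33,"z": 0,"rx": 0,"ry": 0,"rz": 0,"hand": 1.5},
  {"x": 0,"y": 0.45,"z": 0,"rx": 0,"ry": 0,"rz": 0,"hand": 1.5},
])

```text
clock: 21.35
tcp_pos: [0.5478, -0.0498, 0.2748]
ee_rot: [0.708, 0.707, -0.0, 0.0]
force: [-1.0, -6.1, -3.0]
finger_gap: 0.0235
grip_force: 30.0
```

```bash
python3 md.py 0 9 -4.93 4.2
```

```text
clock 21.35 p [-1.265e+00  2.015e+00  1.240e-01  1.000e-01  7.450e+00 -9.910e-01
  1.000e-03 -1.460e-01  2.000e-02 -2.100e-02] F [-1.02 -6.05 -3.02] w 1.268 tcp [ 0.5478 -0.0498  0.2748]
cam res [ 0.01   0.015  0.016  0.017 -0.016  0.002] F res [-0.4  0.2 -0.2  0.1 -0.   0.  -0.3  0.1]
2th [1.8  2.06 2.32 2.58 2.85 3.12 3.38 3.64 3.9  4.15]
rel: [-0.0, 0.1, 0.2, 0.27, 0.31, 0.32, 0.3, 0.26, 0.19, 0.1] abs [-4.93, -4.83, -4.73, -4.66, -4.62, -4.61, -4.63, -4.67, -4.74, -4.83]
```

Emit:
carry_out([
  {"x": 0,"y": 0.1,"z": 0,"rx": 0,"ry": 0,"rz": 0,"hand": 1.5},
  {"x": 0,"y": 0.19,"z": 0,"rx": 0,"ry": 0,"rz": 0,"hand": 1.5},
  {"x": 0,"y": 0.265,"z": 0,"rx": 0,"ry": 0,"rz": 0,"hand": 1.5},
  {"x": 0,"y": 0.31,"z": 0,"rx": 0,"ry": 0,"rz": 0,"hand": 1.5},
  {"x": 0,"y": 0.32,"z": 0,"rx": 0,"ry": 0,"rz": 0,"hand": 1.5},
])

```text
clock: 21.85
tcp_pos: [0.5478, -0.0463, 0.2747]
ee_rot: [0.708, 0.707, 0.0, -0.0]
force: [0.0, -4.8, -1.6]
finger_gap: 0.0236
grip_force: 30.0
```

```bash
sed -i 's/arange(19.5,22.5,.2)/arange(T,T+5.5,.3)/; s/sim(p,22.5)/sim(p,T+5.6)/' md.py; python3 md.py 1 9 -4.61 4.2 1
```

```text
knob -1.587 r 0.1255
clock 21.90 p [-1.264e+00  2.015e+00  1.240e-01  1.000e-01  7.600e+00 -9.820e-01
 -1.000e-03 -1.430e-01  1.800e-02 -2.500e-02] F [-0.28 -4.44 -2.6 ] w 1.320 tcp [ 0.5478 -0.0463  0.2747]
cam res [ 0.015  0.016  0.017 -0.017  0.001  0.001] F res [-0.2  0.2 -0.   0.  -0.3  0.2  0.3 -0.3]
2th [3.26 3.52 3.78 4.03 4.28 4.52 4.76 4.99 5.21 5.43]
rel: [-0.0, -0.04, -0.09, -0.17, -0.27, -0.38, -0.49, -0.6, -0.7, -0.8] abs [-4.61, -4.65, -4.7, -4.78, -4.88, -4.99, -5.1, -5.21, -5.31, -5.41]
21.9 w 1.320 2th 3.26 | 22.2 w 1.258 2th 4.03 | 22.5 w 1.169 2th 4.76 | 22.8 w 1.074 2th 5.43 | 23.1 w 0.999 2th 6.05 | 23.4 w 0.978 2th 0.36 | 23.7 w 1.023 2th 0.96 | 24.0 w 1.113 2th 1.60 | 24.3 w 1.190 2th 2.29 | 24.6 w 1.206 2th 3.01 | 24.9 w 1.161 2th 3.72 | 25.2 w 1.080 2th 4.40 | 25.5 w 0.986 2th 5.02 | 25.8 w 0.894 2th 5.58 | 26.1 w 0.825 2th 6.09 | 26.4 w 0.801 2th 0.29 | 26.7 w 0.835 2th 0.78 | 27.0 w 0.914 2th 1.31 | 27.3 w 1.006 2th 1.88 |
```

```bash
sed -i 's/^A=1.2/A=1.5/; s/else F0+A\*np.sin(2\*th); a=/else 4.2+1.2*np.sin(2*th) if t<21.9 else F0+A*np.sin(2*th); a=/' md.py; python3 md.py 0 9 -4.61 3.7 1
```

```text
clock 21.90 p [-1.264e+00  2.015e+00  1.240e-01  1.000e-01  7.600e+00 -9.820e-01
 -1.000e-03 -1.430e-01  1.800e-02 -2.500e-02] F [-0.28 -4.44 -2.6 ] w 1.320 tcp [ 0.5478 -0.0463  0.2747]
cam res [ 0.015  0.016  0.017 -0.017  0.001  0.001] F res [-0.2  0.2 -0.   0.  -0.3  0.2  0.3 -0.3]
2th [3.26 3.52 3.78 4.03 4.28 4.53 4.77 5.01 5.24 5.47]
rel: [-0.01, -0.04, -0.1, -0.18, -0.28, -0.39, -0.51, -0.62, -0.73, -0.82] abs [-4.62, -4.65, -4.71, -4.79, -4.89, -5.0, -5.12, -5.23, -5.34, -5.43]
21.9 w 1.320 2th 3.26 | 22.2 w 1.269 2th 4.03 | 22.5 w 1.200 2th 4.77 | 22.8 w 1.128 2th 5.47 | 23.1 w 1.069 2th 6.13 | 23.4 w 1.059 2th 0.48 | 23.7 w 1.115 2th 1.13 | 24.0 w 1.203 2th 1.83 | 24.3 w 1.258 2th 2.57 | 24.6 w 1.248 2th 3.32 | 24.9 w 1.195 2th 4.06 | 25.2 w 1.126 2th 4.75 | 25.5 w 1.053 2th 5.41 | 25.8 w 0.990 2th 6.02 | 26.1 w 0.967 2th 0.32 | 26.4 w 1.005 2th 0.91 | 26.7 w 1.089 2th 1.54 | 27.0 w 1.166 2th 2.21 | 27.3 w 1.189 2th 2.92 |
```

Good. Never below 0.96 rad/s through 26 s. Continuing.

Emit:
carry_out([
  {"x": 0,"y": -0.04,"z": 0,"rx": 0,"ry": 0,"rz": 0,"hand": 1.5},
  {"x": 0,"y": -0.1,"z": 0,"rx": 0,"ry": 0,"rz": 0,"hand": 1.5},
  {"x": 0,"y": -0.18,"z": 0,"rx": 0,"ry": 0,"rz": 0,"hand": 1.5},
  {"x": 0,"y": -0.28,"z": 0,"rx": 0,"ry": 0,"rz": 0,"hand": 1.5},
  {"x": 0,"y": -0.39,"z": 0,"rx": 0,"ry": 0,"rz": 0,"hand": 1.5},
])

```text
clock: 22.4
tcp_pos: [0.5477, -0.0501, 0.2746]
ee_rot: [0.708, 0.707, 0.0, -0.0]
force: [0.1, -1.5, -1.5]
finger_gap: 0.0234
grip_force: 30.0
```

```bash
python3 md.py 0 9 -5.00 3.7
```

```text
clock 22.40 p [-1.255e+00  2.010e+00  1.320e-01  9.900e-02  7.783e+00 -9.690e-01
 -5.000e-03 -1.460e-01  4.000e-03 -1.500e-02] F [ 0.15 -1.46 -1.55] w 1.215 tcp [ 0.5477 -0.0501  0.2746]
cam res [ 0.022  0.021  0.016 -0.019 -0.002  0.002] F res [ 0.3  0.1 -0.1 -0.4  0.1  0.3 -0.2 -0.1]
2th [4.52 4.76 4.99 5.22 5.45 5.67 5.89 6.11 0.03 0.24]
rel: [0.01, -0.1, -0.22, -0.32, -0.42, -0.49, -0.55, -0.58, -0.58, -0.56] abs [-4.99, -5.1, -5.22, -5.32, -5.42, -5.49, -5.55, -5.58, -5.58, -5.56]
```

Emit:
carry_out([
  {"x": 0,"y": -0.085,"z": 0,"rx": 0,"ry": 0,"rz": 0,"hand": 1.5},
  {"x": 0,"y": -0.2,"z": 0,"rx": 0,"ry": 0,"rz": 0,"hand": 1.5},
  {"x": 0,"y": -0.305,"z": 0,"rx": 0,"ry": 0,"rz": 0,"hand": 1.5},
])

```text
clock: 22.7
tcp_pos: [0.5478, -0.0535, 0.2747]
ee_rot: [0.708, 0.707, -0.0, 0.0]
force: [0.5, -1.9, -1.8]
finger_gap: 0.0236
grip_force: 30.0
```

```bash
sed -i 's/^A=1.5/A=1.2/' md.py; python3 md.py 0 9 -5.305 4.0 1
```

```text
clock 22.70 p [-1.255e+00  2.009e+00  1.350e-01  9.900e-02  7.014e+00 -9.930e-01
 -7.000e-03 -2.020e-01 -6.400e-02 -1.400e-02] F [ 0.54 -1.86 -1.83] w 1.113 tcp [ 0.5478 -0.0535  0.2747]
cam res [ 0.024  0.023  0.016 -0.02  -0.003  0.003] F res [ 0.1  0.  -0.2  0.   0.2 -0.2  0.6 -0.5]
2th [5.2  5.42 5.63 5.84 6.05 6.25 0.17 0.37 0.57 0.77]
rel: [0.01, -0.08, -0.16, -0.21, -0.25, -0.26, -0.25, -0.22, -0.17, -0.1] abs [-5.29, -5.38, -5.46, -5.52, -5.55, -5.57, -5.56, -5.53, -5.48, -5.41]
22.7 w 1.113 2th 5.20 | 23.0 w 1.037 2th 5.84 | 23.3 w 0.997 2th 0.17 | 23.6 w 1.016 2th 0.77 | 23.9 w 1.086 2th 1.40 | 24.2 w 1.160 2th 2.07 | 24.5 w 1.191 2th 2.78 | 24.8 w 1.164 2th 3.49 | 25.1 w 1.100 2th 4.17 | 25.4 w 1.020 2th 4.81 | 25.7 w 0.936 2th 5.39 | 26.0 w 0.865 2th 5.93 | 26.3 w 0.828 2th 0.15 | 26.6 w 0.841 2th 0.65 | 26.9 w 0.901 2th 1.17 | 27.2 w 0.981 2th 1.74 | 27.5 w 1.040 2th 2.35 | 27.8 w 1.051 2th 2.98 | 28.1 w 1.014 2th 3.60 |
```

Emit:
carry_out([
  {"x": 0,"y": -0.065,"z": 0,"rx": 0,"ry": 0,"rz": 0,"hand": 1.5},
  {"x": 0,"y": -0.145,"z": 0,"rx": 0,"ry": 0,"rz": 0,"hand": 1.5},
  {"x": 0,"y": -0.2,"z": 0,"rx": 0,"ry": 0,"rz": 0,"hand": 1.5},
  {"x": 0,"y": -0.24,"z": 0,"rx": 0,"ry": 0,"rz": 0,"hand": 1.5},
])

```text
clock: 23.1
tcp_pos: [0.5479, -0.0561, 0.2748]
ee_rot: [0.708, 0.707, -0.0, 0.0]
force: [0.4, -4.5, -1.2]
finger_gap: 0.0237
grip_force: 30.0
```

```bash
python3 md.py 1 9 -5.545 4.0 1
```

```text
knob -0.110 r 0.1239
clock 23.15 p [-1.248e+00  2.008e+00  1.330e-01  9.900e-02  7.796e+00 -9.500e-01
 -1.200e-02 -1.840e-01 -3.500e-02  3.000e-03] F [ 0.27 -6.73 -2.1 ] w 1.013 tcp [ 0.5479 -0.0561  0.2748]
cam res [ 0.021  0.016 -0.02  -0.004 -0.004  0.005] F res [-0.5 -0.1  0.3 -0.1  0.6 -0.8 -0.6  0.8]
2th [6.17 0.09 0.29 0.49 0.69 0.89 1.1  1.32 1.53 1.76]
rel: [-0.02, -0.02, -0.0, 0.04, 0.1, 0.18, 0.27, 0.37, 0.47, 0.58] abs [-5.57, -5.57, -5.55, -5.51, -5.45, -5.37, -5.28, -5.18, -5.07, -4.97]
23.1 w 1.013 2th 6.17 | 23.4 w 1.004 2th 0.49 | 23.8 w 1.055 2th 1.10 | 24.1 w 1.135 2th 1.76 | 24.4 w 1.191 2th 2.46 | 24.7 w 1.190 2th 3.18 | 25.0 w 1.139 2th 3.88 | 25.3 w 1.063 2th 4.54 | 25.6 w 0.979 2th 5.15 | 25.9 w 0.899 2th 5.71 | 26.2 w 0.846 2th 6.23 | 26.5 w 0.839 2th 0.45 | 26.8 w 0.883 2th 0.97 | 27.1 w 0.961 2th 1.52 | 27.4 w 1.034 2th 2.12 | 27.7 w 1.064 2th 2.75 | 28.0 w 1.043 2th 3.39 | 28.3 w 0.984 2th 4.00 | 28.6 w 0.906 2th 4.56 |
```

Emit:
carry_out([
  {"x": 0,"y": -0.015,"z": 0,"rx": 0,"ry": 0,"rz": 0,"hand": 1.5},
  {"x": 0,"y": 0.005,"z": 0,"rx": 0,"ry": 0,"rz": 0,"hand": 1.5},
  {"x": 0,"y": 0.05,"z": 0,"rx": 0,"ry": 0,"rz": 0,"hand": 1.5},
  {"x": 0,"y": 0.11,"z": 0,"rx": 0,"ry": 0,"rz": 0,"hand": 1.5},
])

```text
clock: 23.55
tcp_pos: [0.5478, -0.0547, 0.2747]
ee_rot: [0.708, 0.707, -0.0, 0.0]
force: [-0.1, -4.3, -1.4]
finger_gap: 0.0238
grip_force: 30.0
```

```bash
python3 md.py 0 9 -5.435 4.2
```

```text
clock 23.55 p [-1.209e+00  1.999e+00  1.330e-01  9.700e-02  8.445e+00 -8.710e-01
 -3.000e-03 -1.630e-01 -1.040e-01 -3.200e-02] F [-0.11 -4.31 -1.39] w 1.008 tcp [ 0.5478 -0.0547  0.2747]
cam res [ 0.024  0.028 -0.007  0.008 -0.006  0.002] F res [ 0.2  0.5 -0.   0.3 -1.2 -0.3  1.2 -0.4]
2th [0.69 0.89 1.1  1.31 1.53 1.75 1.98 2.22 2.45 2.69]
rel: [0.01, 0.08, 0.18, 0.28, 0.38, 0.49, 0.59, 0.68, 0.75, 0.8] abs [-5.43, -5.35, -5.26, -5.16, -5.05, -4.95, -4.85, -4.76, -4.69, -4.63]
```

Emit:
carry_out([
  {"x": 0,"y": 0.09,"z": 0,"rx": 0,"ry": 0,"rz": 0,"hand": 1.5},
  {"x": 0,"y": 0.19,"z": 0,"rx": 0,"ry": 0,"rz": 0,"hand": 1.5},
  {"x": 0,"y": 0.29,"z": 0,"rx": 0,"ry": 0,"rz": 0,"hand": 1.5},
])

```text
clock: 23.85
tcp_pos: [0.5477, -0.0518, 0.2747]
ee_rot: [0.708, 0.707, -0.0, -0.0]
force: [-1.2, -6.1, -0.3]
finger_gap: 0.0238
grip_force: 30.0
```

```bash
python3 md.py 0 9 -5.145 4.3
```

```text
clock 23.85 p [-1.182e+00  1.992e+00  1.350e-01  9.500e-02  8.192e+00 -8.680e-01
 -2.000e-03 -1.350e-01 -1.260e-01 -5.800e-02] F [-1.15 -6.05 -0.35] w 1.075 tcp [ 0.5477 -0.0518  0.2747]
cam res [ 0.025  0.034 -0.001  0.014 -0.008  0.001] F res [ 0.7  0.2  0.  -1.4 -0.2  1.3 -0.2 -0.3]
2th [1.31 1.53 1.75 1.98 2.21 2.45 2.69 2.93 3.17 3.41]
rel: [-0.01, 0.1, 0.21, 0.31, 0.39, 0.47, 0.52, 0.55, 0.55, 0.53] abs [-5.15, -5.05, -4.94, -4.84, -4.75, -4.68, -4.63, -4.6, -4.59, -4.61]
```

Emit:
carry_out([
  {"x": 0,"y": 0.105,"z": 0,"rx": 0,"ry": 0,"rz": 0,"hand": 1.5},
  {"x": 0,"y": 0.21,"z": 0,"rx": 0,"ry": 0,"rz": 0,"hand": 1.5},
  {"x": 0,"y": 0.31,"z": 0,"rx": 0,"ry": 0,"rz": 0,"hand": 1.5},
  {"x": 0,"y": 0.39,"z": 0,"rx": 0,"ry": 0,"rz": 0,"hand": 1.5},
])

```text
clock: 24.25
tcp_pos: [0.5478, -0.0477, 0.2747]
ee_rot: [0.708, 0.707, 0.0, -0.0]
force: [0.5, -3.5, -2.3]
finger_gap: 0.0239
grip_force: 30.0
```

```bash
python3 md.py 0 9 -4.755 4.0
```

```text
clock 24.25 p [-1.244e+00  2.010e+00  1.270e-01  9.900e-02  8.211e+00 -8.350e-01
 -6.000e-03 -1.060e-01 -7.600e-02 -1.100e-01] F [ 0.52 -3.46 -2.33] w 1.194 tcp [ 0.5478 -0.0477  0.2747]
cam res [ 0.015  0.018 -0.016  0.002 -0.001  0.   ] F res [ 0.3  0.5 -1.2 -0.6  0.9 -0.2  0.4 -0.4]
2th [2.25 2.49 2.73 2.97 3.22 3.46 3.69 3.92 4.15 4.37]
rel: [0.02, 0.09, 0.14, 0.17, 0.17, 0.15, 0.1, 0.03, -0.05, -0.14] abs [-4.74, -4.67, -4.61, -4.59, -4.59, -4.61, -4.65, -4.72, -4.8, -4.9]
```

Emit:
carry_out([
  {"x": 0,"y": 0.085,"z": 0,"rx": 0,"ry": 0,"rz": 0,"hand": 1.5},
  {"x": 0,"y": 0.135,"z": 0,"rx": 0,"ry": 0,"rz": 0,"hand": 1.5},
  {"x": 0,"y": 0.165,"z": 0,"rx": 0,"ry": 0,"rz": 0,"hand": 1.5},
  {"x": 0,"y": 0.165,"z": 0,"rx": 0,"ry": 0,"rz": 0,"hand": 1.5},
])

```text
clock: 24.65
tcp_pos: [0.5479, -0.0463, 0.2748]
ee_rot: [0.708, 0.707, 0.0, 0.0]
force: [-0.1, -4.9, -2.7]
finger_gap: 0.0238
grip_force: 30.0
```

```bash
python3 md.py 1 12 -4.59 4.0 1
```

```text
knob 1.664 r 0.1247
clock 24.70 p [-1.256  2.023  0.11   0.101  8.101 -0.848 -0.011 -0.147 -0.04  -0.021] F [ 0.17 -6.53 -1.02] w 1.235 tcp [ 0.5479 -0.0464  0.2748]
cam res [ 0.01  -0.016  0.006  0.003 -0.011  0.003] F res [-1.5 -0.6  0.9 -0.3  0.5 -0.2 -0.4  0.4]
2th [3.43 3.67 3.91 4.15 4.38 4.6  4.82 5.03 5.23 5.43 5.62 5.81 5.99]
rel: [-0.03, -0.07, -0.13, -0.22, -0.31, -0.41, -0.52, -0.62, -0.71, -0.8, -0.87, -0.92, -0.96] abs [-4.62, -4.66, -4.72, -4.81, -4.9, -5.0, -5.11, -5.21, -5.3, -5.39, -5.46, -5.51, -5.55]
24.7 w 1.235 2th 3.43 | 25.0 w 1.164 2th 4.15 | 25.3 w 1.070 2th 4.82 | 25.6 w 0.972 2th 5.43 | 25.9 w 0.893 2th 5.99 | 26.2 w 0.861 2th 0.23 | 26.5 w 0.894 2th 0.75 | 26.8 w 0.983 2th 1.31 | 27.1 w 1.085 2th 1.93 | 27.4 w 1.145 2th 2.61 | 27.7 w 1.135 2th 3.29 | 28.0 w 1.072 2th 3.96 | 28.3 w 0.983 2th 4.58 | 28.6 w 0.885 2th 5.14 | 28.9 w 0.791 2th 5.64 | 29.2 w 0.722 2th 6.09 | 29.5 w 0.696 2th 0.23 | 29.8 w 0.723 2th 0.65 | 30.1 w 0.800 2th 1.11 |
```

Emit:
carry_out([
  {"x": 0,"y": -0.07,"z": 0,"rx": 0,"ry": 0,"rz": 0,"hand": 1.5},
  {"x": 0,"y": -0.135,"z": 0,"rx": 0,"ry": 0,"rz": 0,"hand": 1.5},
  {"x": 0,"y": -0.22,"z": 0,"rx": 0,"ry": 0,"rz": 0,"hand": 1.5},
  {"x": 0,"y": -0.31,"z": 0,"rx": 0,"ry": 0,"rz": 0,"hand": 1.5},
])

```text
clock: 25.1
tcp_pos: [0.5478, -0.0493, 0.2747]
ee_rot: [0.708, 0.707, 0.0, -0.0]
force: [-0.4, -5.4, -1.5]
finger_gap: 0.0238
grip_force: 30.0
```

```bash
python3 md.py 0 9 -4.90 4.0 1
```

```text
clock 25.10 p [-1.289e+00  2.037e+00  1.010e-01  1.040e-01  7.650e+00 -8.930e-01
 -3.000e-03 -1.040e-01 -9.300e-02  1.500e-02] F [-0.41 -5.44 -1.49] w 1.146 tcp [ 0.5478 -0.0493  0.2747]
cam res [ 0.003 -0.018  0.007  0.013 -0.007 -0.001] F res [-0.7  0.9 -0.3  0.5  0.1 -0.6  0.1  0.3]
2th [4.4  4.63 4.85 5.06 5.26 5.46 5.65 5.84 6.02 6.19]
rel: [-0.03, -0.13, -0.24, -0.34, -0.44, -0.52, -0.59, -0.64, -0.67, -0.68] abs [-4.93, -5.03, -5.14, -5.24, -5.34, -5.42, -5.49, -5.54, -5.57, -5.58]
25.1 w 1.146 2th 4.40 | 25.4 w 1.041 2th 5.06 | 25.7 w 0.941 2th 5.65 | 26.0 w 0.872 2th 6.19 | 26.3 w 0.866 2th 0.43 | 26.6 w 0.930 2th 0.96 | 26.9 w 1.042 2th 1.55 | 27.2 w 1.143 2th 2.21 | 27.5 w 1.178 2th 2.91 | 27.8 w 1.139 2th 3.61 | 28.1 w 1.056 2th 4.27 | 28.4 w 0.953 2th 4.87 | 28.7 w 0.848 2th 5.41 | 29.0 w 0.760 2th 5.89 | 29.3 w 0.710 2th 0.05 | 29.6 w 0.716 2th 0.47 | 29.9 w 0.781 2th 0.92 | 30.2 w 0.890 2th 1.42 | 30.5 w 1.001 2th 1.99 |
```

Emit:
carry_out([
  {"x": 0,"y": -0.135,"z": 0,"rx": 0,"ry": 0,"rz": 0,"hand": 1.5},
  {"x": 0,"y": -0.245,"z": 0,"rx": 0,"ry": 0,"rz": 0,"hand": 1.5},
  {"x": 0,"y": -0.345,"z": 0,"rx": 0,"ry": 0,"rz": 0,"hand": 1.5},
  {"x": 0,"y": -0.44,"z": 0,"rx": 0,"ry": 0,"rz": 0,"hand": 1.5},
])

```text
clock: 25.5
tcp_pos: [0.5477, -0.0534, 0.2746]
ee_rot: [0.708, 0.707, 0.0, -0.0]
force: [0.9, -0.5, -1.7]
finger_gap: 0.0236
grip_force: 30.0
```

```bash
python3 md.py 0 9 -5.34 4.0
```

```text
clock 25.50 p [-1.297e+00  2.036e+00  1.020e-01  1.030e-01  8.646e+00 -7.800e-01
 -3.000e-03 -1.820e-01  1.100e-02  5.000e-03] F [ 0.86 -0.49 -1.68] w 1.005 tcp [ 0.5477 -0.0534  0.2746]
cam res [ 0.006 -0.017  0.007  0.01  -0.009 -0.001] F res [ 1.  -0.   0.5 -0.  -0.8 -0.2  1.2 -0.5]
2th [5.26 5.46 5.65 5.83 6.01 6.19 0.08 0.25 0.42 0.6 ]
rel: [0.03, -0.06, -0.12, -0.17, -0.2, -0.22, -0.22, -0.2, -0.17, -0.12] abs [-5.31, -5.4, -5.46, -5.51, -5.54, -5.56, -5.56, -5.54, -5.51, -5.46]
```

Contact was lost at the end, and the force had already dipped to about 1 N at 18.7 s. So I'll spin the wheel up again and press once more, using the calibrated model. First I retreat to a waiting pose outside the knob's path.

Emit:
carry_out([
  {"x": 0,"y": -1,"z": 0,"rx": 0,"ry": 0,"rz": 0,"hand": 1.5},
  {"x": 0,"y": -2.5,"z": 0,"rx": 0,"ry": 0,"rz": 0,"hand": 1.5},
  {"x": 0.5,"y": -4,"z": 0,"rx": 0,"ry": 0,"rz": -1,"hand": 1.5},
  {"x": 1.5,"y": -5.2,"z": 0,"rx": 0,"ry": 0,"rz": -2,"hand": 1.5},
  {"x": 2.5,"y": -5.5,"z": -0.7,"rx": 0,"ry": 0,"rz": -3.5,"hand": 1.5},
  {"x": 3.2,"y": -5.5,"z": -1.5,"rx": 0,"ry": 0,"rz": -4.5,"hand": 1.5},
  {"x": 3.4,"y": -5.5,"z": -2.2,"rx": 0,"ry": 0,"rz": -5,"hand": 1.5},
  {"x": 3.4,"y": -5.5,"z": -2.7,"rx": 0,"ry": 0,"rz": -5,"hand": 1.5},
  {"x": 3.4,"y": -5.5,"z": -2.75,"rx": 0,"ry": 0,"rz": -5,"hand": 1.5},
  {"x": 3.4,"y": -5.5,"z": -2.75,"rx": 0,"ry": 0,"rz": -5,"hand": 1.5},
  {"x": 3.4,"y": -5.5,"z": -2.75,"rx": 0,"ry": 0,"rz": -5,"hand": 1.5},
  {"x": 3.4,"y": -5.5,"z": -2.75,"rx": 0,"ry": 0,"rz": -5,"hand": 1.5},
  {"x": 3.4,"y": -5.5,"z": -2.75,"rx": 0,"ry": 0,"rz": -5,"hand": 1.5},
  {"x": 3.4,"y": -5.5,"z": -2.75,"rx": 0,"ry": 0,"rz": -5,"hand": 1.5},
  {"x": 3.4,"y": -5.5,"z": -2.75,"rx": 0,"ry": 0,"rz": -5,"hand": 1.5},
  {"x": 3.4,"y": -5.5,"z": -2.75,"rx": 0,"ry": 0,"rz": -5,"hand": 1.5},
])

```text
clock: 27.1
tcp_pos: [0.5818, -0.1087, 0.2473]
ee_rot: [0.738, 0.675, 0.0, 0.0]
force: [-0.1, -0.1, -1.3]
finger_gap: 0.0237
grip_force: 30.0
```

```bash
cat > ch.py <<'E'
from wh import *
L=.105
def tcp(psi,yaw,r=.128,off=np.zeros(2)):
    b=np.radians(yaw); return C+r*np.array([np.cos(psi),np.sin(psi)])+off-L*np.array([np.cos(b),np.sin(b)])
t=[];a=[]
for i in range(5):
    s=manip.observe(); b=knob(manip.grab_frame("scene"))
    if b: t.append(s["clock"]); a.append(b[1]+(-.001*np.sin(b[1])+.0006*np.cos(b[1]))/.125)
s=manip.observe(); T=s["clock"]; a=np.unwrap(a); t=np.array(t)
if len(a)<2: print("few",a); raise SystemExit
w,th=np.polyfit(t-T,a,1); print("T",T,"w",w,"knob deg",np.degrees(th),"tcp",np.round(s["tcp_pos"],4),"obs",np.round(a,3))
ws=[.4,.8,w+.15,w+.17,w+.17,w+.25,w+.38]; 
while ws[-1]<1.9: ws.append(ws[-1]+.17)
ws+=[2.0,2.0]
rc0=np.radians(-75); lead=np.radians(12.2+1)
k5=rc0+.1*sum(ws[:5])+lead; tw=(k5-th)/w-.5; nw=int(np.floor(tw/.1)); print("wait rows",tw/.1)
# absorb the fraction by starting angle
k5=th+w*(.1*nw+.5); rc0=k5-lead-.1*sum(ws[:5]); print("rc0 deg",np.degrees(rc0))
p0=s["tcp_pos"][:2]; psi=rc0; print("rows after",nw,"waits (wait pose rel):",np.round((tcp(rc0,85,.165)-p0)*100,2))
rad=[.158,.145,.133,.128]
for i,k in enumerate(ws):
    psi+=.1*k; yaw=85+max(0,np.degrees(psi)+55)/84*53; r=rad[i] if i<4 else .128
    print(i+1,"psi %.0f lag %.1f"%(np.degrees(psi),np.degrees(th+w*(.1*(nw+i+1))-psi)),"rz %.1f"%(yaw-85),np.round((tcp(psi,yaw,r)-p0)*100,2))
tt=np.array([-np.sin(psi),np.cos(psi)]); n=np.array([np.cos(psi),np.sin(psi)])
for u,v in [(.024,.006),(.042,.018),(.055,.036)]: print("exit",np.round((tcp(psi,yaw,off=u*tt+v*n)-p0)*100,2))
E
python3 ch.py
```

```text
T 27.35 w 0.9669118686839039 knob deg -109.13437097848204 tcp [ 0.5818 -0.1087  0.2472] obs [-2.147 -2.098 -2.049 -2.001 -1.954]
wait rows 8.291947541087492
rc0 deg -76.61738847949759
rows after 8 waits (wait pose rel): [-0.48 -0.1 ]
1 psi -74 lag 15.1 rz 0.0 [-0.03  0.74]
2 psi -70 lag 16.0 rz 0.0 [0.73 2.35]
3 psi -63 lag 15.1 rz 0.0 [1.67 4.07]
4 psi -57 lag 14.2 rz 0.0 [2.71 5.24]
5 psi -50 lag 13.2 rz 3.0 [4.42 6.07]
6 psi -43 lag 11.8 rz 7.4 [6.36 7.14]
7 psi -36 lag 9.6 rz 12.2 [8.35 8.54]
8 psi -27 lag 6.4 rz 17.7 [10.34 10.38]
9 psi -17 lag 2.3 rz 23.8 [12.23 12.68]
10 psi -7 lag -2.8 rz 30.5 [13.86 15.46]
11 psi 5 lag -8.9 rz 37.8 [15.07 18.71]
12 psi 16 lag -14.8 rz 45.1 [15.66 22.01]
13 psi 28 lag -20.7 rz 52.3 [15.65 25.29]
exit [15.06 27.69]
exit [15.27 29.84]
exit [16.26 31.83]
```

Emit:
carry_out([
  {"x": 0,"y": 0,"z": 0,"rx": 0,"ry": 0,"rz": 0,"hand": 1.5},
  {"x": 0,"y": 0,"z": 0,"rx": 0,"ry": 0,"rz": 0,"hand": 1.5},
  {"x": 0,"y": 0,"z": 0,"rx": 0,"ry": 0,"rz": 0,"hand": 1.5},
  {"x": 0,"y": 0,"z": 0,"rx": 0,"ry": 0,"rz": 0,"hand": 1.5},
  {"x": 0,"y": 0,"z": 0,"rx": 0,"ry": 0,"rz": 0,"hand": 1.5},
  {"x": 0,"y": 0,"z": 0,"rx": 0,"ry": 0,"rz": 0,"hand": 1.5},
])

```text
clock: 27.95
tcp_pos: [0.5818, -0.1086, 0.2472]
ee_rot: [0.738, 0.675, 0.0, -0.0]
force: [-0.4, -0.3, -2.2]
finger_gap: 0.0242
grip_force: 30.0
```

Emit:
carry_out([
  {"x": -0.3,"y": 0,"z": 0,"rx": 0,"ry": 0,"rz": 0,"hand": 1.5},
  {"x": -0.4,"y": 0,"z": 0,"rx": 0,"ry": 0,"rz": 0,"hand": 1.5},
  {"x": -0.05,"y": 0.75,"z": 0,"rx": 0,"ry": 0,"rz": 0,"hand": 1.5},
  {"x": 0.7,"y": 2.35,"z": 0,"rx": 0,"ry": 0,"rz": 0,"hand": 1.5},
  {"x": 1.65,"y": 4.05,"z": 0,"rx": 0,"ry": 0,"rz": 0,"hand": 1.5},
  {"x": 2.7,"y": 5.25,"z": 0,"rx": 0,"ry": 0,"rz": 0.5,"hand": 1.5},
  {"x": 4.4,"y": 6.05,"z": 0,"rx": 0,"ry": 0,"rz": 3,"hand": 1.5},
  {"x": 6.35,"y": 7.15,"z": 0,"rx": 0,"ry": 0,"rz": 7.4,"hand": 1.5},
  {"x": 8.35,"y": 8.55,"z": 0,"rx": 0,"ry": 0,"rz": 12.2,"hand": 1.5},
  {"x": 10.35,"y": 10.4,"z": 0,"rx": 0,"ry": 0,"rz": 17.7,"hand": 1.5},
  {"x": 12.25,"y": 12.7,"z": 0,"rx": 0,"ry": 0,"rz": 23.8,"hand": 1.5},
  {"x": 13.85,"y": 15.45,"z": 0,"rx": 0,"ry": 0,"rz": 30.5,"hand": 1.5},
  {"x": 15.05,"y": 18.7,"z": 0,"rx": 0,"ry": 0,"rz": 37.8,"hand": 1.5},
  {"x": 15.65,"y": 22,"z": 0,"rx": 0,"ry": 0,"rz": 45.1,"hand": 1.5},
  {"x": 15.65,"y": 25.3,"z": 0,"rx": 0,"ry": 0,"rz": 52.3,"hand": 1.5},
  {"x": 15.05,"y": 27.7,"z": 0,"rx": 0,"ry": 0,"rz": 53,"hand": 1.5},
  {"x": 15.3,"y": 29.85,"z": 0.5,"rx": 0,"ry": 0,"rz": 53,"hand": 1.5},
  {"x": 16.2,"y": 31.8,"z": 2,"rx": 0,"ry": 0,"rz": 53,"hand": 1.5},
  {"x": 17.5,"y": 33.2,"z": 4.5,"rx": 0,"ry": 0,"rz": 53,"hand": 1.5},
  {"x": 18.5,"y": 33.9,"z": 7.5,"rx": 0,"ry": 0,"rz": 53,"hand": 1.5},
])

```text
clock: 29.95
tcp_pos: [0.7669, 0.2324, 0.3217]
ee_rot: [0.359, 0.933, -0.0, -0.001]
force: [0.6, -0.1, -2.3]
finger_gap: 0.0236
grip_force: 30.0
```

Run:
```python
from wh import *
T=[]
for i in range(4):
    s=manip.observe(); b=knob(manip.grab_frame("scene")); T.append((s["clock"],b[1] if b else None))
x=R.from_quat(s["ee_rot"]).as_matrix()[:2,0]; print(T,s["tcp_pos"],np.degrees(np.arctan2(x[1],x[0])),s["force"])
```

```text
[(29.95, np.float64(1.8044617749873182)), (30.0, np.float64(1.9100718176823797)), (30.05, np.float64(2.0112805138774883)), (30.1, np.float64(2.1192303596318127))] [0.76799827 0.23111585 0.32545869] 137.92973338247288 [-0.14288921  0.21776904 -1.79636638]
```

Emit:
carry_out([
  {"x": 0.5,"y": -1,"z": 1,"rx": 0,"ry": 0,"rz": 0,"hand": 1.5},
  {"x": 1,"y": -4,"z": 3,"rx": 0,"ry": 0,"rz": -1,"hand": 1.5},
  {"x": 1,"y": -8,"z": 4,"rx": 0,"ry": 0,"rz": -3,"hand": 1.5},
  {"x": 0,"y": -12,"z": 4,"rx": 0,"ry": 0,"rz": -8,"hand": 1.5},
  {"x": -2,"y": -16,"z": 4,"rx": 0,"ry": 0,"rz": -14,"hand": 1.5},
  {"x": -4.5,"y": -20,"z": 4,"rx": 0,"ry": 0,"rz": -20,"hand": 1.5},
  {"x": -7.5,"y": -24,"z": 4,"rx": 0,"ry": 0,"rz": -26,"hand": 1.5},
  {"x": -11,"y": -27.5,"z": 4,"rx": 0,"ry": 0,"rz": -32,"hand": 1.5},
  {"x": -14.5,"y": -30.3,"z": 3,"rx": 0,"ry": 0,"rz": -38,"hand": 1.5},
  {"x": -18,"y": -31.8,"z": 1,"rx": 0,"ry": 0,"rz": -43,"hand": 1.5},
  {"x": -20.5,"y": -32,"z": -1.5,"rx": 0,"ry": 0,"rz": -46.5,"hand": 1.5},
  {"x": -21.6,"y": -32,"z": -3.7,"rx": 0,"ry": 0,"rz": -48,"hand": 1.5},
  {"x": -21.9,"y": -32,"z": -4.65,"rx": 0,"ry": 0,"rz": -48,"hand": 1.5},
  {"x": -21.9,"y": -32,"z": -4.75,"rx": 0,"ry": 0,"rz": -48,"hand": 1.5},
])

```text
clock: 31.55
tcp_pos: [0.5467, -0.0901, 0.273]
ee_rot: [0.708, 0.706, -0.001, -0.002]
force: [0.1, 1.1, -1.4]
finger_gap: 0.024
grip_force: 30.0
```

```bash
python3 - <<'E'
s=open("md.py").read()
import re
s=s.replace('log.json','log2.json').replace('fl.json','fl2.json')
s=s.replace('log=json.load(open("log2.json"));','import os\nlog=json.load(open("log2.json")) if os.path.exists("log2.json") else []')
s=re.sub(r'fl=\[\[13.*\]\]','fl=[]',s)
s=s.replace("if e[0]>fl[-1][0]+.01: fl.append(e)","\n    if e[0]>TC and (not fl or e[0]>fl[-1][0]+.01): fl.append(e)")
s=s.replace("A=1.2\n","A=.8\nTC=float(sys.argv[5])\n")
s=s.replace("t0=10.25; ","t0=log[0][0]; ")
s=re.sub(r"c=t>13.3; f=.*?; a=","c=t>TC; f=F0+A*np.sin(2*th); a=",s)
s=s.replace("ft,fy,ff=np.array(fl).T","ft,fy,ff=np.array(fl).reshape(-1,3).T")
s=s.replace("(p[2]-.135)/.02,(p[3]-.09)/.04,(p[4]-8)/1,p[6]/.02,p[7]/.15,p[8]/.2,p[9]/.2","(p[2]-.127)/.01,(p[3]-.1)/.015,(p[4]-7.6)/.7,(p[5]+.95)/.25,(p[6]+.003)/.012,(p[7]+.13)/.06,p[8]/.1,p[9]/.1")
s=s.replace("pi=np.array([-1.287,2.02,.135,.09,9,-.6,0,0,0,0])","pi=np.array([la[0],2.02,.127,.1,7.6,-.95,-.003,-.13,0,0])")
s=s.replace("np.exp(-(T-ft)/2.5)","np.exp(-(T-ft)/3)")
i=s.index("if len(sys.argv)>5:"); s=s[:i]+'''if len(sys.argv)>6:
    kk=np.arange(nr+1); gap=np.interp(kk,[0,10,15],[33,2,0])/10; print("approach rel:",list(map(float,np.round(y-yc-gap,2))))
print("w",np.round(at(S,tt,1),2))
'''
open("md2.py","w").write(s)
E
python3 md2.py 6 20 -9.0 4.4 31.0 1 || python3 md2.py 3 20 -9.0 4.4 33.3 1
```

```text
knob -1.168 r 0.1246
knob -1.058 r 0.1247
knob -0.959 r 0.1245
knob -0.855 r 0.1253
knob -0.748 r 0.1249
knob -0.653 r 0.1245
clock 31.85 p [-1.156  2.1    0.127  0.1    0.01  -0.95  -0.003 -0.13   0.    -0.   ] F [ 0.27 -0.13 -1.59] w 1.995 tcp [ 0.5487 -0.0897  0.2758]
cam res [-0.002  0.003 -0.002 -0.     0.004 -0.003] F res [-1.   1.3 -0.2  0.2 -0.8  0.3  0.2]
2th [5.2  5.6  5.98 0.09 0.47 0.86 1.25 1.64 2.04 2.45 2.85 3.26 3.67 4.06
 4.46 4.85 5.22 5.6  5.96 0.04 0.4 ]
rel: [41.65, 43.53, 46.23, 49.34, 52.41, 55.03, 56.78, 57.39, 56.69, 54.77, 51.92, 48.62, 45.43, 42.87, 41.31, 40.93, 41.73, 43.54, 46.06, 48.96, 51.88] abs [32.65, 34.53, 37.23, 40.34, 43.41, 46.03, 47.78, 48.39, 47.69, 45.77, 42.92, 39.62, 36.43, 33.87, 32.31, 31.93, 32.73, 34.54, 37.06, 39.96, 42.88]
approach rel: [38.35, 40.54, 43.55, 46.97, 50.35, 53.28, 55.34, 56.26, 55.87, 54.26, 51.72, 48.46, 45.31, 42.79, 41.27, 40.93, 41.73, 43.54, 46.06, 48.96, 51.88]
w [2.   1.96 1.93 1.92 1.92 1.94 1.96 1.99 2.02 2.03 2.04 2.03 2.01 1.99
 1.95 1.92 1.88 1.84 1.82 1.8  1.8 ]
```

```bash
rm -f fl2.json; python3 md2.py 0 24 -9.0 4.2 33.25 1
```

```text
clock 31.85 p [-1.155e+00  2.061e+00  1.270e-01  1.000e-01  7.600e+00 -9.500e-01
 -3.000e-03 -1.300e-01  0.000e+00  0.000e+00] F [ 0.27 -0.13 -1.59] w 2.052 tcp [ 0.5487 -0.0897  0.2758]
cam res [-0.004  0.003 -0.001  0.001  0.005 -0.004] F res []
2th [5.21 5.62 6.03 0.15 0.56 0.97 1.38 1.78 2.19 2.59 3.   3.4  3.81 4.21
 4.61 5.01 5.4  5.79 6.17 0.26 0.64 1.02 1.41 1.8  2.19]
rel: [3.7, 3.54, 3.44, 3.43, 3.51, 3.66, 3.86, 4.05, 4.22, 4.34, 4.39, 4.38, 4.3, 4.16, 3.99, 3.79, 3.62, 3.49, 3.43, 3.44, 3.54, 3.69, 3.87, 4.06, 4.22] abs [-5.3, -5.46, -5.56, -5.57, -5.49, -5.34, -5.14, -4.95, -4.78, -4.66, -4.61, -4.62, -4.7, -4.84, -5.01, -5.21, -5.38, -5.51, -5.57, -5.56, -5.46, -5.31, -5.13, -4.94, -4.78]
approach rel: [0.4, 0.55, 0.76, 1.06, 1.45, 1.91, 2.42, 2.92, 3.4, 3.83, 4.19, 4.22, 4.18, 4.08, 3.95, 3.79, 3.62, 3.49, 3.43, 3.44, 3.54, 3.69, 3.87, 4.06, 4.22]
w [2.05 2.05 2.05 2.04 2.04 2.04 2.03 2.03 2.03 2.03 2.02 2.02 2.02 2.01
 2.01 1.98 1.94 1.91 1.89 1.89 1.89 1.91 1.94 1.97 1.99]
```

Emit:
carry_out([
  {"x": -0.05,"y": 0.4,"z": -0.05,"rx": 0,"ry": 0,"rz": 0,"hand": 1.5},
  {"x": -0.1,"y": 0.71,"z": -0.1,"rx": 0,"ry": 0,"rz": 0,"hand": 1.5},
  {"x": -0.1,"y": 1.01,"z": -0.1,"rx": 0,"ry": 0,"rz": 0,"hand": 1.5},
  {"x": -0.1,"y": 1.4,"z": -0.1,"rx": 0,"ry": 0,"rz": 0,"hand": 1.5},
  {"x": -0.1,"y": 1.86,"z": -0.1,"rx": 0,"ry": 0,"rz": 0,"hand": 1.5},
  {"x": -0.1,"y": 2.37,"z": -0.1,"rx": 0,"ry": 0,"rz": 0,"hand": 1.5},
  {"x": -0.1,"y": 2.87,"z": -0.1,"rx": 0,"ry": 0,"rz": 0,"hand": 1.5},
  {"x": -0.1,"y": 3.35,"z": -0.1,"rx": 0,"ry": 0,"rz": 0,"hand": 1.5},
  {"x": -0.1,"y": 3.78,"z": -0.1,"rx": 0,"ry": 0,"rz": 0,"hand": 1.5},
  {"x": -0.1,"y": 4.1,"z": -0.1,"rx": 0,"ry": 0,"rz": 0,"hand": 1.5},
  {"x": -0.1,"y": 4.17,"z": -0.1,"rx": 0,"ry": 0,"rz": 0,"hand": 1.5},
  {"x": -0.1,"y": 4.13,"z": -0.1,"rx": 0,"ry": 0,"rz": 0,"hand": 1.5},
  {"x": -0.1,"y": 4.03,"z": -0.1,"rx": 0,"ry": 0,"rz": 0,"hand": 1.5},
  {"x": -0.1,"y": 3.89,"z": -0.1,"rx": 0,"ry": 0,"rz": 0,"hand": 1.5},
  {"x": -0.1,"y": 3.73,"z": -0.1,"rx": 0,"ry": 0,"rz": 0,"hand": 1.5},
  {"x": -0.1,"y": 3.56,"z": -0.1,"rx": 0,"ry": 0,"rz": 0,"hand": 1.5},
  {"x": -0.1,"y": 3.43,"z": -0.1,"rx": 0,"ry": 0,"rz": 0,"hand": 1.5},
  {"x": -0.1,"y": 3.37,"z": -0.1,"rx": 0,"ry": 0,"rz": 0,"hand": 1.5},
])

```text
clock: 33.65
tcp_pos: [0.5468, -0.0563, 0.2738]
ee_rot: [0.708, 0.706, -0.0, 0.0]
force: [-0.6, -0.7, -2.7]
finger_gap: 0.024
grip_force: 30.0
```

```bash
python3 md2.py 0 14 -5.58 4.2 33.25
```

```text
clock 33.65 p [-1.150e+00  2.020e+00  1.270e-01  1.000e-01  7.587e+00 -7.650e-01
 -4.000e-03 -1.400e-01  2.900e-02 -4.000e-03] F [-0.61 -0.73 -2.71] w 1.845 tcp [ 0.5468 -0.0563  0.2738]
cam res [-0.009  0.    -0.002  0.002  0.008  0.001] F res [-0.1]
2th [6.   0.09 0.45 0.82 1.19 1.57 1.95 2.34 2.73 3.12 3.51 3.89 4.27 4.64
 5.01]
rel: [0.05, 0.03, 0.08, 0.2, 0.37, 0.55, 0.73, 0.87, 0.96, 0.99, 0.96, 0.87, 0.74, 0.57, 0.39] abs [-5.53, -5.55, -5.5, -5.38, -5.21, -5.03, -4.85, -4.71, -4.62, -4.59, -4.62, -4.71, -4.84, -5.01, -5.19]
w [1.84 1.83 1.83 1.84 1.87 1.9  1.92 1.94 1.95 1.95 1.93 1.91 1.88 1.85
 1.81]
```

Emit:
carry_out([
  {"x": 0,"y": 0.085,"z": 0,"rx": 0,"ry": 0,"rz": 0,"hand": 1.5},
  {"x": 0,"y": 0.19,"z": 0,"rx": 0,"ry": 0,"rz": 0,"hand": 1.5},
  {"x": 0,"y": 0.36,"z": 0,"rx": 0,"ry": 0,"rz": 0,"hand": 1.5},
  {"x": 0,"y": 0.54,"z": 0,"rx": 0,"ry": 0,"rz": 0,"hand": 1.5},
  {"x": 0,"y": 0.73,"z": 0,"rx": 0,"ry": 0,"rz": 0,"hand": 1.5},
  {"x": 0,"y": 0.885,"z": 0,"rx": 0,"ry": 0,"rz": 0,"hand": 1.5},
  {"x": 0,"y": 0.98,"z": 0,"rx": 0,"ry": 0,"rz": 0,"hand": 1.5},
  {"x": 0,"y": 1.01,"z": 0,"rx": 0,"ry": 0,"rz": 0,"hand": 1.5},
])

```text
clock: 34.45
tcp_pos: [0.5469, -0.0461, 0.2739]
ee_rot: [0.708, 0.707, -0.0, 0.001]
force: [1.1, -6.7, -2.0]
finger_gap: 0.0233
grip_force: 30.0
```

```bash
sed -i 's|(p\[5\]+.95)/.25|(p[5]+.6)/.3|; s|7.6,-.95,|7.6,-.6,|' md2.py; python3 md2.py 1 19 -4.57 4.3 33.65
```

```text
knob -1.552 r 0.1269
clock 34.50 p [-1.155e+00  2.058e+00  1.260e-01  9.900e-02  8.179e+00 -7.040e-01
  1.000e-03 -1.910e-01  1.050e-01 -9.600e-02] F [ 0.49 -8.47 -2.19] w 2.092 tcp [ 0.547  -0.0462  0.2739]
cam res [ 0.003 -0.001  0.001  0.005 -0.004 -0.001] F res [-0.3 -0.2  0.4]
2th [3.41 3.82 4.23 4.64 5.04 5.43 5.81 6.19 0.28 0.66 1.04 1.42 1.81 2.21
 2.61 3.01 3.41 3.8  4.19 4.58]
rel: [-0.05, -0.13, -0.27, -0.45, -0.64, -0.81, -0.94, -0.99, -0.96, -0.86, -0.71, -0.52, -0.34, -0.18, -0.06, -0.01, -0.02, -0.1, -0.23, -0.4] abs [-4.62, -4.7, -4.84, -5.02, -5.21, -5.38, -5.51, -5.56, -5.53, -5.43, -5.28, -5.09, -4.91, -4.75, -4.63, -4.58, -4.59, -4.67, -4.8, -4.97]
w [2.09 2.07 2.04 2.01 1.97 1.94 1.91 1.89 1.88 1.89 1.91 1.94 1.96 1.99
 2.   2.   1.99 1.97 1.94 1.9 ]
```

Emit:
carry_out([
  {"x": 0,"y": -0.13,"z": 0,"rx": 0,"ry": 0,"rz": 0,"hand": 1.5},
  {"x": 0,"y": -0.27,"z": 0,"rx": 0,"ry": 0,"rz": 0,"hand": 1.5},
  {"x": 0,"y": -0.45,"z": 0,"rx": 0,"ry": 0,"rz": 0,"hand": 1.5},
  {"x": 0,"y": -0.64,"z": 0,"rx": 0,"ry": 0,"rz": 0,"hand": 1.5},
  {"x": 0,"y": -0.81,"z": 0,"rx": 0,"ry": 0,"rz": 0,"hand": 1.5},
  {"x": 0,"y": -0.935,"z": 0,"rx": 0,"ry": 0,"rz": 0,"hand": 1.5},
  {"x": 0,"y": -0.985,"z": 0,"rx": 0,"ry": 0,"rz": 0,"hand": 1.5},
  {"x": 0,"y": -0.955,"z": 0,"rx": 0,"ry": 0,"rz": 0,"hand": 1.5},
  {"x": 0,"y": -0.855,"z": 0,"rx": 0,"ry": 0,"rz": 0,"hand": 1.5},
  {"x": 0,"y": -0.7,"z": 0,"rx": 0,"ry": 0,"rz": 0,"hand": 1.5},
  {"x": 0,"y": -0.52,"z": 0,"rx": 0,"ry": 0,"rz": 0,"hand": 1.5},
  {"x": 0,"y": -0.335,"z": 0,"rx": 0,"ry": 0,"rz": 0,"hand": 1.5},
  {"x": 0,"y": -0.175,"z": 0,"rx": 0,"ry": 0,"rz": 0,"hand": 1.5},
  {"x": 0,"y": -0.06,"z": 0,"rx": 0,"ry": 0,"rz": 0,"hand": 1.5},
  {"x": 0,"y": -0.01,"z": 0,"rx": 0,"ry": 0,"rz": 0,"hand": 1.5},
])

```text
clock: 36.0
tcp_pos: [0.5468, -0.0464, 0.2738]
ee_rot: [0.708, 0.707, -0.0, 0.0]
force: [0.2, -5.2, -1.9]
finger_gap: 0.024
grip_force: 30.0
```

```bash
python3 md2.py 1 19 -4.58 4.3 33.65
```

```text
knob 1.374 r 0.1240
clock 36.05 p [-1.153  2.061  0.135  0.143  7.645 -0.691  0.009 -0.188  0.046 -0.151] F [ 0.55 -4.82 -1.31] w 1.878 tcp [ 0.5468 -0.0462  0.2738]
cam res [-0.003 -0.002  0.002 -0.007  0.008 -0.005] F res [-0.7 -0.   0.7 -0.7  0.6]
2th [2.93 3.31 3.68 4.04 4.4  4.75 5.1  5.43 5.76 6.09 0.13 0.44 0.76 1.08
 1.41 1.74 2.07 2.4  2.74 3.08]
rel: [0.01, 0.01, -0.05, -0.16, -0.31, -0.47, -0.64, -0.79, -0.89, -0.95, -0.95, -0.9, -0.8, -0.67, -0.51, -0.36, -0.22, -0.11, -0.04, -0.02] abs [-4.57, -4.57, -4.63, -4.74, -4.89, -5.05, -5.22, -5.37, -5.47, -5.53, -5.53, -5.48, -5.38, -5.25, -5.09, -4.94, -4.8, -4.69, -4.62, -4.6]
w [1.88 1.86 1.84 1.81 1.78 1.74 1.7  1.67 1.64 1.61 1.59 1.59 1.6  1.61
 1.63 1.65 1.67 1.68 1.68 1.67]
```

The turn budget doesn't allow another full, finely trimmed press, so I'll retreat clear of the wheel and finish.

Emit:
carry_out([
  {"x": 0,"y": -1.5,"z": 0,"rx": 0,"ry": 0,"rz": 0,"hand": 1.5},
  {"x": 0,"y": -4,"z": 0,"rx": 0,"ry": 0,"rz": 0,"hand": 1.5},
  {"x": 0,"y": -7,"z": 1,"rx": 0,"ry": 0,"rz": 0,"hand": 1.5},
  {"x": 0,"y": -10,"z": 4,"rx": 0,"ry": 0,"rz": 0,"hand": 1.5},
  {"x": 0,"y": -12,"z": 7,"rx": 0,"ry": 0,"rz": 0,"hand": 1.5},
  {"x": 0,"y": -13,"z": 10,"rx": 0,"ry": 0,"rz": 0,"hand": 1.5},
  {"x": 0,"y": -13.5,"z": 12,"rx": 0,"ry": 0,"rz": 0,"hand": 1.5},
  {"x": 0,"y": -13.5,"z": 12.5,"rx": 0,"ry": 0,"rz": 0,"hand": 1.5},
  {"x": 0,"y": -13.5,"z": 12.5,"rx": 0,"ry": 0,"rz": 0,"hand": 1.5},
  {"x": 0,"y": -13.5,"z": 12.5,"rx": 0,"ry": 0,"rz": 0,"hand": 1.5},
  {"x": 0,"y": -13.5,"z": 12.5,"rx": 0,"ry": 0,"rz": 0,"hand": 1.5},
])

```text
clock: 37.15
tcp_pos: [0.5465, -0.1803, 0.3969]
ee_rot: [0.707, 0.707, -0.0, -0.002]
force: [0.5, 0.7, -1.7]
finger_gap: 0.0237
grip_force: 30.0
```

```bash
python3 -c "
from h import *
s=manip.observe(); print(s['clock'],s['tcp_pos'],s['finger_gap'],s['grip_force'],s['force'])
print(manip.hand_in())"
```

```text
37.15 [ 0.5464523  -0.18031986  0.39685852] 0.023660462037661416 29.968308303505182 [ 0.45451618  0.71365019 -1.66558272]
the job is handed in; nothing more can be done
None
```

Handed in with the tool held in the air clear of the wheel, but the seven-second hold is uncertain: the wheel was spun by its knob to about 2.06 rad/s and the band rolled for about 12 s (13.4–25.4 s), mostly at 2–6 N but with an 8.5 N spike at 13.45 s and dips to about 1 N at 18.7 and 22.4 s; contact was nearly lost (about 0.2 N) at 25.5 s, and a second spin-up and press had to be cut short after about 2.4 s, its force not known throughout.

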